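# Fit the filter cover into the fume extractor

## Robot

A 6-joint arm with a two-finger parallel gripper is mounted at the origin on the work surface. World frame = base frame: x ahead of the robot, y to its left, z up, the work surface at z = 0. Lengths are in m, angles in rad, forces in N, time in s.
With the tool pointing down it reaches from about 0.35 to 0.725 m from the base axis. Payload 4.3 kg.
Tool frame: the origin (TCP) lies at the very end of the fingers, on their centre line; the grasp point (between the pads) lies 19 mm behind it (robot.hold_point_z is the z of the grasp point in the tool frame, in m); z points along the fingers, y is the direction in which the jaws open and shut (so a half turn about z gives the same grasp; the last joint's range is limited). The gripper opens to 85 mm and grips with 20 to 120 N. Pads are 22 mm wide; open, the fingers measure 114 mm over their backs; the gripper's body (76 mm by 85 mm) begins 54 mm behind the grasp point. The pads swing forward as they close: fully open they stand 13 mm farther back than shut.
Start: joints at [-1.368, 0.377, 0.081, 1.274, 0, 1.46], TCP at [0.177, -0.547, 0.191] pointing down, gripper open.
Joint ranges: [-2.72, 2.72], [-0.84, 1.66], [-1.02, 1.22], [-1.77, 2.12], [-1.37, 1.28], [-3.14, 3.14]. Speed limits (rad/s): [2.57, 2.57, 3.14, 3.14, 3.14, 3.14].

## Interface

Orientations are given as a unit quaternion [w, x, y, z].
In Python, from workcell import robot gives the robot as it stands. The module is installed in compiled form; this text tells all that it offers.
- The arm moves only by the shell command python3 -m jog 'ROWS'. ROWS is JSON, one flat list of numbers, 5 for each row, row after row: the shift along the tool's x, y, z in mm, then the turn about the tool's z in rad, then the opening in per cent of the stroke, from 0 (shut) to 100 (fully open). In form: [tx, ty, tz, spin, gripper, tx, ty, tz, spin, gripper, ...]. A call has 1 to 8 rows; each row is the pose to reach, as a shift and turn from the pose commanded when the call began, along the tool's axes at that moment; what a row does not reach only later rows make up. A row lasts 1/12 s, in which the tool goes at most 41.7 mm and 7.16 degrees, less where a joint would pass 70% of its speed; a pose out of reach is approached as far as the arm can. A call with a gripper value outside its range is refused whole. The fingers move at their own pace and stop on an object; the grip force is fixed at half the most. Time passes only in rows, so rows that repeat a pose let the fingers close. It gives the time, the measured TCP pose, the force and the opening at its end, in the units of the state.
- robot.get_state(): the state, without advancing time (a new reading comes with each control period).
- robot.capture(name): name is "scene" or "side" or "wrist"; returns a dict with "img" (384x512x3 uint8, red, green, blue), "mtx" (3x3 intrinsics, pixels), "k1" (the pictures are not rectified: a ray, as slopes to the right and down, at radius r is drawn at 1 + k1 r^2 times it, then the intrinsics apply), "extrinsics" (4x4, takes a point from world to camera coordinates); the wrist camera has in their place "tool_from_camera" (4x4, takes a point from camera to tool coordinates, whose origin is the TCP and whose axes are the flange's). Camera axes: x right, y down, z forward; pixel columns grow to the right and rows downward; lengths in m; the calibration is good to about 2 mm. A picture is of the moment at which its call begins: read the wrist's pose just before it. There is no depth.
- robot.close_job(): hands the job in, once; it reports no verdict.
Trained networks look in a picture, given as the dict that the camera call returned (one of the last four; its "shot" number tells which), for a name from the list of things; names that differ only in an ending like _2 or _b are one class to them, and where a whole thing is asked for, a point or a joint stands for the part that bears it (a point fixed in the world has none). Each returns a list of dicts, best first, with "confidence" (0 to 1); they miss things now and then, are a little off and sometimes report something else, mostly with a low value. They report only what shows in the picture. A call takes as long as a camera call. They do not tell look-alikes from the thing itself.
- robot.cut_out(target, picture): "mask" (384x512 bool, what is visible of it) and "box" ([centre column, centre row, width, height] in pixels, round what is visible of it).
The state is a dict: "time_s": time; "joint_positions": joint angles; "dq": joint speeds; "joint_torque": joint torques, N m; "tcp_pos": TCP position; "ee_rot": TCP orientation; "wrist_force": force on the tool from outside, world axes, zero at the start; "wrist_torque": the same for the moment, N m; "opening": opening from 0.0 (shut) to 1.0 (fully open).
Only numpy, scipy, OpenCV 4.12 (cv2) and the standard library are available. Lean on these libraries where they do the work, as an engineer would, in place of code of your own. Each camera call takes 0.05 s, during which the arm holds its last target.

## Task

The soldering fume extractor lies on its back with its filter recess open to the top. Pick up the grey filter cover by its ridge, slip its tongue under the recess's overhanging lip with the cover tilted, then level it down so that it lies flat and fully home on the floor of the recess, and let go. Leave the other things on the table where they are.

Things in the scene. Friction and masses are not known exactly. Their poses are not given: they have to be found in the camera images.
- extractor: Fume extractor: a fixed black box 164 (x) by 150 (y) by 96 mm high, on its back, filter recess facing up. Origin: centre of its underside, on the table; z up. Its -x end, with the lip, faces roughly to the robot. Own frame, mm: flat recess floor at z 72; recess open to the top over x -50 to 70, y -59 to 59. Rims: y sides up to z 84, +x end (x 70 to 82) up to z 96.
- lip_edge (a point): Middle of the lower free edge of the overhanging lip, (-50, 0, 87) mm in the extractor's frame, same axes. Under the lip the recess goes on as a pocket 20 mm deep towards -x (end wall at x -70), 98 mm wide (y -49 to 49), 15 mm high above the recess floor. The lip is 7 mm thick (top at z 94) and spans the whole width.
- seat (a point): Point on the recess floor, (10, 0, 72) mm in the extractor's frame, same axes: the underside of the cover's plate is centred here when home, axes parallel, with about 4 mm of play every way; the tongue's tip is then at x -66 in the extractor's frame, 16 mm under the lip.
- cover_grip (a point): Centre of the ridge of the loose grey filter cover (140 to 280 g): a plate 112 (x) by 110 (y) by 10 mm with a ridge on its middle 70 (x) by 20 (y) mm, 34 mm tall, and a tongue at its -x edge. This point is over the plate's centre, 27 mm above its underside, 17 mm below the ridge's top. z up out of the plate. It starts flat on the table, tongue roughly towards the robot.
- tongue_tip (a point): Middle of the lower end edge of the cover's tongue, (-76, 0, -27) mm from cover_grip, same axes. The tongue is 86 mm wide, 5 mm thick, flush with the underside, 20 mm beyond the plate. Plate and tongue are 132 mm long, the opening 120 mm, and the pocket is too low for a level slide over the rims: go in tilted 0.2 to 0.35 rad, tongue end low.
- screwdriver: black-handled screwdriver, 190 mm long, lying about along x between the extractor and the cover; leave alone
- paper_cup: open paper cup, 80 mm across the rim, 95 mm tall, standing; leave alone
- solder_spool: white spool, 60 mm across, 46 mm tall, standing; leave alone
- pliers: red-handled pliers, about 140 mm long and 16 mm high, lying flat; leave alone
- plywood_house: plywood model house, 60 x 80 mm, about 90 mm tall; leave alone
- motor: small electric motor on a white foot, 55 mm long, 33 mm high; leave alone
- parts_tray: clear open tray with one divider, 130 x 90 x 35 mm; leave alone
Not all that is in view belongs to the job. What is shaped like the part that bears cover_grip but green is not meant.

How it is judged:
By the outcome, as a careful person would: the job done as asked, in the order asked, and still so for the second after the job is handed in, with the robot touching nothing.
It also fails if it takes over 42 s, if anything falls off the work surface, if the arm or the gripper's body presses on something with over 40 N, if the wrist force passes 120 N, or if a joint passes its speed limit or range.

## Working session

There is one attempt and no reset: what is moved stays moved. The work goes in short steps, Python scripts to look and compute and a shell command to move; the robot and the scene stay as the last step left them, time stands still between calls to the robot, and variables do not carry over. Pictures are saved under pics/ and viewed, and the job is handed in when it is done.

```bash
mkdir -p pics
cat > h.py <<'E'
import numpy as np, cv2
from workcell import robot
from scipy.spatial.transform import Rotation as R
def save(c,n): cv2.imwrite('pics/'+n+'.png',cv2.cvtColor(c['img'],cv2.COLOR_RGB2BGR))
def tool():
    s=robot.get_state(); q=s['ee_rot']; T=np.eye(4); T[:3,:3]=R.from_quat([q[1],q[2],q[3],q[0]]).as_matrix(); T[:3,3]=s['tcp_pos']; return T
def ext(c,T=None):
    return np.array(c['extrinsics']) if 'extrinsics' in c else np.linalg.inv(T@np.array(c['tool_from_camera']))
def proj(P,c,E):
    P=np.atleast_2d(P); p=P@E[:3,:3].T+E[:3,3]; s=p[:,:2]/p[:,2:]; s=s*(1+c['k1']*(s**2).sum(1,keepdims=True)); M=np.array(c['mtx']); return s@M[:2,:2].T+M[:2,2]
def ray(uv,c,E):
    M=np.array(c['mtx']); d=np.linalg.solve(M[:2,:2],np.array(uv,float)-M[:2,2]); s=d.copy()
    for _ in range(30): s=d/(1+c['k1']*(s@s))
    Ei=np.linalg.inv(E); return Ei[:3,3], Ei[:3,:3]@np.array([*s,1])
def onz(uv,z,c,E):
    o,d=ray(uv,c,E); return o+d*(z-o[2])/d[2]
E
python3 - <<'E'
from h import *
s=robot.get_state(); print(s['time_s'],s['tcp_pos'],s['ee_rot'],s['wrist_force'],robot.hold_point_z)
for n in ['scene','side','wrist']:
    T=tool(); c=robot.capture(n); save(c,n+'0'); E=ext(c,T); print(n,c['mtx'].tolist() if hasattr(c['mtx'],'tolist') else c['mtx'],c['k1'],np.round(np.linalg.inv(E)[:3,3],3))
    for t in ['cover_grip','extractor','screwdriver']:
        for d in robot.cut_out(t,c): print(t,round(d['confidence'],2),np.round(d['box']), np.round(onz(d['box'][:2],0.02,c,E),3))
E
```

```text
0.0 [ 0.17678396 -0.54638825  0.19044099] [-1.01533231e-03  9.87797198e-01  1.55742297e-01 -3.96528919e-05] [-0.36987377 -0.72041856  1.08071205] -0.0187
scene [[366.83626416477466, 0.0, 249.1601514866191], [0.0, 366.83626416477466, 193.08894451736663], [0.0, 0.0, 1.0]] -0.08284162725093411 [ 1.037 -0.165  0.957]
cover_grip 0.94 [324. 164.  47.  39.] [0.507 0.233 0.02 ]
cover_grip 0.66 [338. 217.  57.  48.] [0.686 0.203 0.02 ]
extractor 0.88 [203. 190.  64.  70.] [ 0.49  -0.142  0.02 ]
screwdriver 0.71 [251. 189.  25.  54.] [ 0.526 -0.006  0.02 ]
side [[397.3475916027066, 0.0, 253.45653456074606], [0.0, 397.3475916027066, 187.48828280254136], [0.0, 0.0, 1.0]] -0.10320635540982796 [0.205 0.983 0.967]
cover_grip 0.83 [243. 260.  54.  32.] [0.483 0.244 0.02 ]
cover_grip 0.76 [193. 242.  45.  37.] [0.658 0.228 0.02 ]
extractor 0.76 [273. 178.  61.  57.] [ 0.511 -0.174  0.02 ]
extractor 0.35 [274. 211.  29.   8.] [0.457 0.004 0.02 ]
extractor 0.23 [277. 134.  37.  18.] [ 0.587 -0.478  0.02 ]
screwdriver 0.67 [260. 211.  50.  14.] [0.501 0.021 0.02 ]
wrist [[297.67868584026684, 0.0, 256.934587927606], [0.0, 297.67868584026684, 190.34831582592366], [0.0, 0.0, 1.0]] -0.06626844648084525 [ 0.246 -0.525  0.375]
```

View pics/scene0.png

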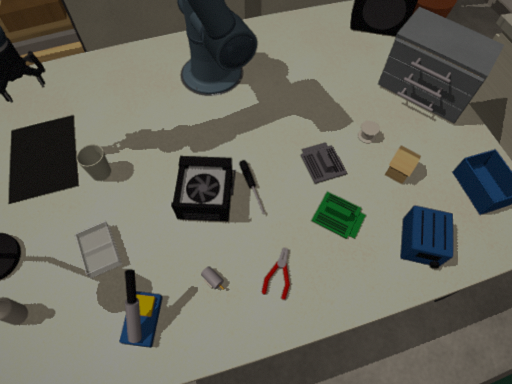

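View pics/side0.png

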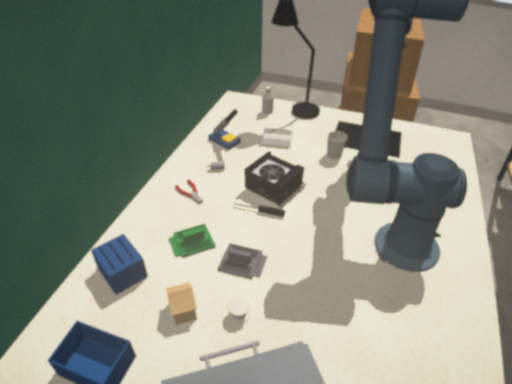

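Run:
```python
import cv2,numpy as np
a=cv2.imread('pics/scene0.png');b=cv2.imread('pics/side0.png')
x=cv2.resize(a[135:260,150:400],None,fx=3.2,fy=3.2,interpolation=cv2.INTER_CUBIC);cv2.imwrite('pics/sc_crop.png',x)
x=cv2.resize(b[130:300,150:340],None,fx=3.5,fy=3.5,interpolation=cv2.INTER_CUBIC);cv2.imwrite('pics/si_crop.png',x)
```

```text
(no output)
```

View pics/sc_crop.png

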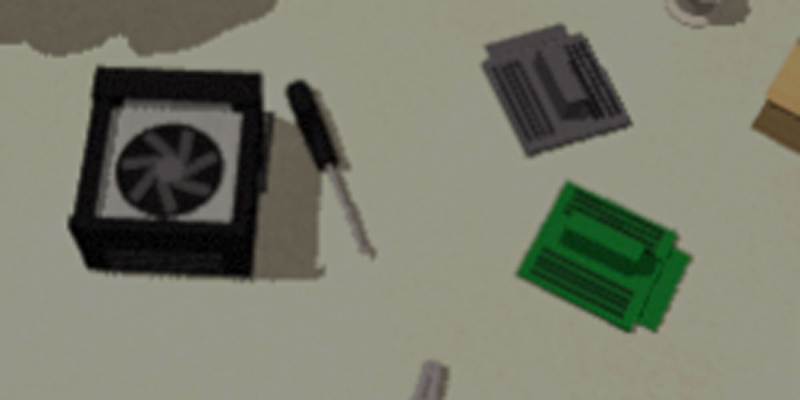

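View pics/si_crop.png

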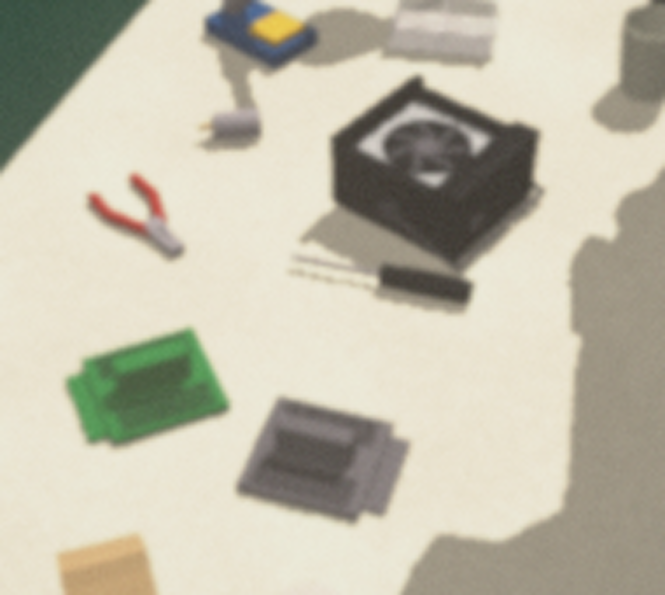

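Candidates for the cover: the grey one at scene (324,164), tongue up towards the robot, and the green look-alike at (338,217). The crop confirms grey, so I choose that. The extractor is at (203,190) with the lip on its robot side, and the screwdriver at (251,189). Next I fit the poses of the cover and extractor.

```bash
cat > fit.py <<'E'
from h import *
from scipy.optimize import minimize
def box(a,b,c,d,e,f): return np.array([[x,y,z] for x in (a,b) for y in (c,d) for z in (e,f)])/1000.
COVER=[box(-56,56,-55,55,0,10),box(-35,35,-10,10,10,44),box(-76,-56,-43,43,0,5)]
EXT=[box(-82,82,-75,75,0,84),box(70,82,-75,75,0,96),box(-82,-50,-75,75,0,94)]
def sil(boxes,p,c,E,S=4):
    m=np.zeros((384*S,512*S),np.uint8); cs,sn=np.cos(p[2]),np.sin(p[2])
    Rz=np.array([[cs,-sn,0],[sn,cs,0],[0,0,1]])
    for b in boxes:
        uv=proj(b@Rz.T+[p[0],p[1],p[3] if len(p)>3 else 0],c,E)
        cv2.fillConvexPoly(m,cv2.convexHull(np.round((uv+.5)*S*16).astype(np.int32)),1,shift=4)
    return cv2.resize(m.astype(np.float32),(512,384),interpolation=cv2.INTER_AREA)
def fit(boxes,views,p0):
    def cost(q):
        p=np.array(q)*[.01,.01,.1]
        return sum(1-np.minimum(s:=sil(boxes,p,c,E),m).sum()/np.maximum(s,m).sum() for m,c,E in views)
    best=None
    for dy in (-.3,0,.3):
        q0=np.array([p0[0],p0[1],p0[2]+dy])/[.01,.01,.1]
        r=minimize(cost,q0,method='Nelder-Mead',options=dict(initial_simplex=q0+np.array([[0,0,0],[1.5,0,0],[0,1.5,0],[0,0,1.5]]),xatol=.005,fatol=1e-5))
        if best is None or r.fun<best.fun: best=r
    return best.x*[.01,.01,.1],best.fun
def over(boxes,p,c,E,n,crop,f):
    im=cv2.cvtColor(c['img'],cv2.COLOR_RGB2BGR); x0,x1,y0,y1=crop
    im=cv2.resize(im[y0:y1,x0:x1],None,fx=f,fy=f,interpolation=cv2.INTER_CUBIC)
    cs,sn=np.cos(p[2]),np.sin(p[2]); Rz=np.array([[cs,-sn,0],[sn,cs,0],[0,0,1]])
    for b in boxes:
        uv=(proj(b@Rz.T+[p[0],p[1],p[3] if len(p)>3 else 0],c,E)+.5-[x0,y0])*f
        for i in range(8):
            for j in (1,2,4):
                if not i&j: cv2.line(im,tuple(int(v) for v in uv[i]),tuple(int(v) for v in uv[i|j]),(0,255,255),1)
    cv2.imwrite('pics/'+n+'.png',im)
E
python3 - <<'E'
from fit import *
cs={n:robot.capture(n) for n in ['scene','side']}
pick={'cover':('cover_grip',COVER,{'scene':(324,164),'side':(243,260)},(.49,.22,.2)),'ext':('extractor',EXT,{'scene':(203,190),'side':(273,178)},(.48,-.13,0))}
for k,(t,B,ctr,p0) in pick.items():
    V=[]
    for n,c in cs.items():
        d=min(robot.cut_out(t,c),key=lambda d:np.hypot(*(np.array(d['box'][:2])-ctr[n])))
        V.append((d['mask'].astype(np.float32),c,ext(c)))
    p,f=fit(B,V,p0); print(k,np.round(p,4),round(f,3))
    for v in V: print('  single',np.round(fit(B,[v],p)[0],4),)
    for (m,c,E),n in zip(V,cs):
        u,v=ctr[n]; over(B,p,c,E,f'ov_{k}_{n}',(u-55,u+55,v-50,v+50),5)
E
python3 -c "
import cv2,numpy as np
for k in ('cover','ext'): cv2.imwrite('pics/both_%s.png'%k,cv2.resize(np.hstack([cv2.imread('pics/ov_%s_%s.png'%(k,n)) for n in ('scene','side')]),(800,364)))"
```

```text
cover [0.4975 0.237  0.0304] 0.109
  single [0.4981 0.2376 0.0252]
  single [0.4968 0.2361 0.0402]
ext [ 0.502  -0.1394 -0.3649] 0.118
  single [ 0.5026 -0.1382 -0.3833]
  single [ 0.501  -0.1445 -0.3209]
```

View pics/both_cover.png

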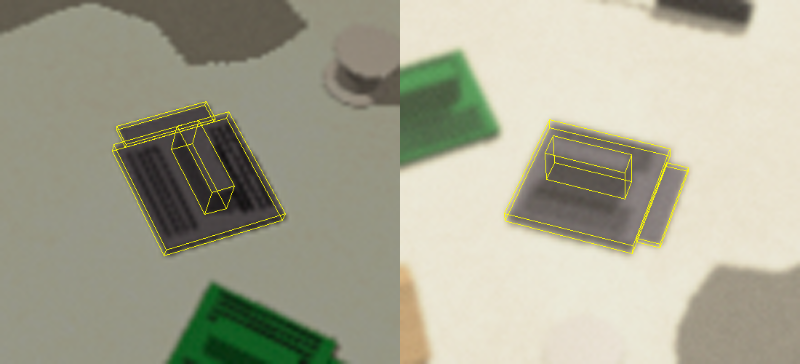

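View pics/both_ext.png

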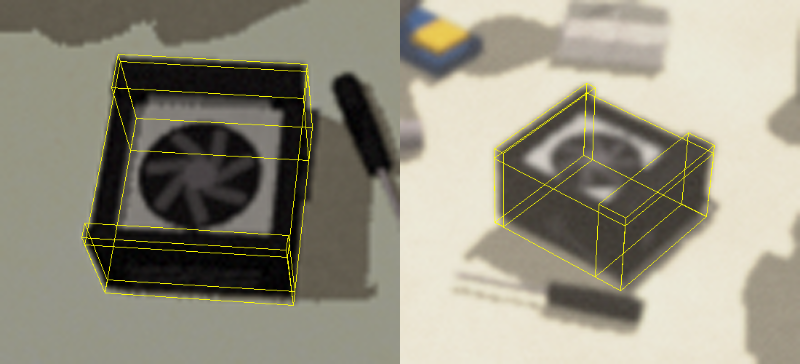

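```bash
cat > to.py <<'E'
import sys
from h import *
# target x y z yaw(tool x heading)
def to(x,y,z,yaw):
    T=tool(); d=T[:3,:3].T@(np.array([x,y,z])-T[:3,3])*1000
    cur=np.arctan2(T[1,0],T[0,0]); s=-(yaw-cur); s=(s+np.pi)%(2*np.pi)-np.pi
    print('delta mm',np.round(d,1),'spin',round(s,3),'yaw',round(cur,3)); 
if __name__=='__main__':
    to(*map(float,sys.argv[1:5])); s=robot.get_state(); print(round(s['time_s'],2),np.round(s['tcp_pos'],4),np.round(s['wrist_force'],1),round(s['opening'],3),np.round(s['joint_positions'],2))
E
python3 to.py 0.4975 0.237 0.19 3.1716
```

```text
delta mm [ 546.3 -647.5    1.4] spin -2.859 yaw 0.313
0.9 [ 0.177  -0.5471  0.1915] [ 1.5 -0.3 -0.1] 1.0 [-1.37  0.38  0.08  1.27  0.    1.46]
```

```bash
python3 -m jog '[26,-31,0,-0.12,100, 52,-62,0,-0.24,100, 78,-93,0,-0.36,100, 104,-124,0,-0.48,100, 130,-155,0,-0.6,100, 156,-186,0,-0.72,100, 182,-217,0,-0.84,100, 208,-248,0,-0.96,100]'; python3 to.py 0.4975 0.237 0.19 3.1716
```

```text
time_s: 1.57
tcp_pos: [0.2988, -0.2454, 0.1916]
ee_rot: [0.0, 0.803, 0.596, 0.0]
wrist_force: [0.8, -0.5, -0.1]
opening: 1.002
delta mm [519.2  50.9   1.5] spin -1.894 yaw 1.278
1.57 [ 0.2988 -0.2454  0.1916] [ 0.8 -0.5 -0.1] 1.002 [-0.85 -0.   -0.39  1.18  0.    1.01]
```

```bash
python3 -m jog '[38,4,0,-0.12,100, 76,8,0,-0.24,100, 114,12,0,-0.36,100, 152,16,0,-0.48,100, 190,20,0,-0.6,100, 228,23,0,-0.72,100, 266,26,0,-0.84,100, 304,30,0,-0.96,100]'; python3 to.py 0.4975 0.237 0.17 3.1716
```

```text
time_s: 2.23
tcp_pos: [0.4168, 0.0367, 0.1917]
ee_rot: [0.0, 0.436, 0.9, 0.0]
wrist_force: [1.5, -1.7, 0.7]
opening: 0.999
delta mm [107.2 187.5  21.7] spin -0.932 yaw 2.239
2.23 [0.4168 0.0367 0.1917] [ 1.5 -1.7  0.7] 0.999 [-0.06  0.06 -0.32  1.19 -0.    0.84]
```

```bash
python3 -m jog '[18,30,3,-0.12,100, 36,60,6,-0.24,100, 54,92,9,-0.36,100, 72,124,12,-0.48,100, 90,156,15,-0.6,100, 107,187,18,-0.72,100, 107,187,18,-0.84,100, 107,187,21,-0.93,100]'
python3 - <<'E'
from fit import *
c0=robot.capture('scene');T=tool(); c=robot.capture('wrist');E=ext(c,T)
p=(.4975,.237,.0304)
print(c['tool_from_camera']); over(COVER,p,c,E,'w1',(0,512,0,384),1.5)
for d in robot.cut_out('cover_grip',c):
    print(d['confidence'],d['box']); 
    try: print(fit(COVER,[(d['mask'].astype(np.float32),c,E)],p))
    except Exception as e: print(e)
E
python3 to.py 0.4975 0.237 0.014 3.1716
```

```text
time_s: 2.9
tcp_pos: [0.499, 0.2361, 0.17]
ee_rot: [0.0, -0.015, 1.0, 0.0]
wrist_force: [0.5, -0.4, -0.0]
opening: 0.999
[[-1.13951241e-03 -9.57512795e-01 -2.88388539e-01  7.41338418e-02]
 [ 9.99999314e-01 -1.16927477e-03 -6.90598576e-05 -9.77096714e-04]
 [-2.71079747e-04 -2.88388420e-01  9.57513470e-01 -1.83365154e-01]
 [ 0.00000000e+00  0.00000000e+00  0.00000000e+00  1.00000000e+00]]
0.88 [257.4, 156.1, 95.1, 114.9]
(array([0.49692203, 0.23465102, 0.0302956 ]), np.float64(0.020958364009857178))
0.83 [230.6, 288.1, 113.2, 97.0]
(array([ 0.4975,  0.237 , -0.2696]), np.float64(1.0))
delta mm [  0.3   3.  156.1] spin -0.011 yaw -3.122
3.05 [0.4979 0.2341 0.1701] [ 0.8 -0.4  0.4] 0.999 [ 0.32  0.33 -0.04  1.2  -0.    0.3 ]
```

View pics/w1.png

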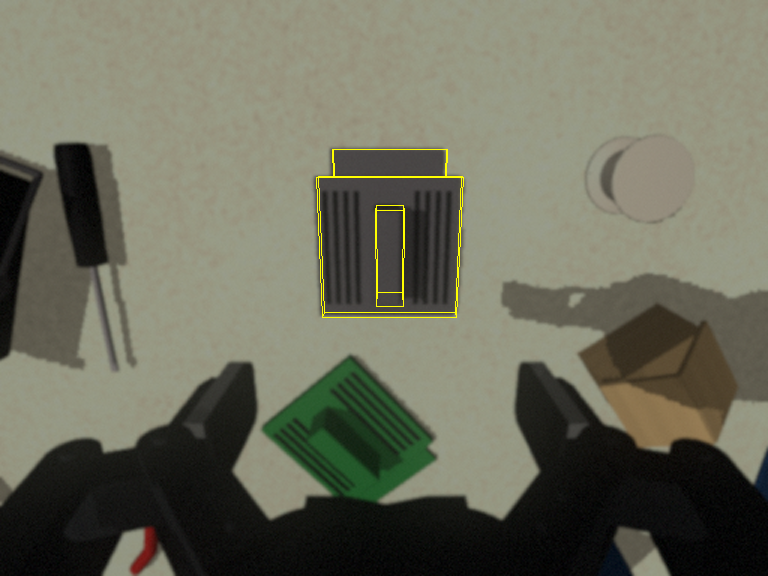

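```bash
python3 -m jog '[0,2,35,-0.01,100, 0,2,70,-0.01,100, 0,2,100,-0.01,100, 0,2,125,-0.01,100, 0,2,145,-0.01,100, 0,2,156,-0.01,100, 0,2,156,-0.01,100, 0,2,156,-0.01,100]'; python3 to.py 0.4975 0.2355 0.014 3.1716
```

```text
time_s: 3.72
tcp_pos: [0.4976, 0.2353, 0.0143]
ee_rot: [-0.001, -0.015, 1.0, -0.0]
wrist_force: [-0.3, 0.2, 0.2]
opening: 0.998
delta mm [0.1 0.2 0.3] spin -0.001 yaw -3.113
3.72 [0.4976 0.2353 0.0143] [-0.3  0.2  0.2] 0.998 [ 0.33  0.45 -0.29  0.83 -0.    0.3 ]
```

```bash
python3 -m jog '[0,0,0,0,60, 0,0,0,0,30, 0,0,0,0,0, 0,0,0,0,0, 0,0,0,0,0, 0,0,0,0,0, 0,0,0,0,0, 0,0,0,0,0]'; python3 -m jog '[0,0,0,0,0, 0,0,0,0,0, 0,0,-15,0,0, 0,0,-40,0,0, 0,0,-70,0,0, 0,0,-70,0,0]'
python3 - <<'E'
from h import *
T=tool(); c=robot.capture('wrist'); save(c,'w2')
c=robot.capture('side'); im=cv2.cvtColor(c['img'],cv2.COLOR_RGB2BGR)[160:310,150:350]; cv2.imwrite('pics/s2.png',cv2.resize(im,None,fx=3.5,fy=3.5,interpolation=cv2.INTER_CUBIC))
E
```

```text
time_s: 4.38
tcp_pos: [0.4982, 0.236, 0.0144]
ee_rot: [0.0, -0.016, 1.0, -0.0]
wrist_force: [-0.6, 0.3, -0.2]
opening: -0.001
time_s: 4.88
tcp_pos: [0.5019, 0.2373, 0.0898]
ee_rot: [0.004, -0.016, 1.0, 0.001]
wrist_force: [1.1, 0.2, 0.4]
opening: 0.002
```

View pics/w2.png

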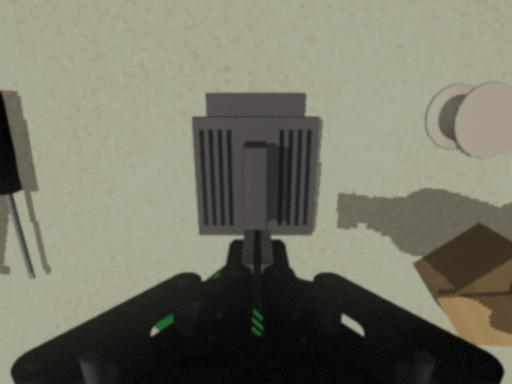

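View pics/s2.png

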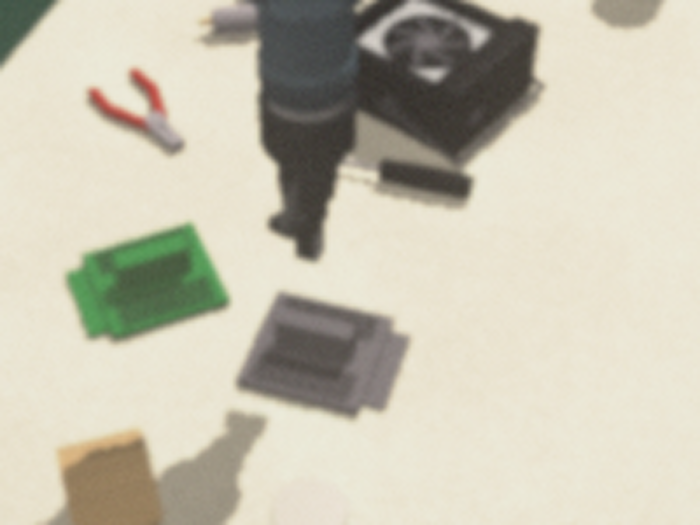

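```bash
python3 - <<'E'
from fit import *
T=tool(); s=robot.get_state();print(s['tcp_pos'])
for n in ['scene','side','wrist']:
    c=robot.capture(n); E=ext(c,T); print(n,proj(T[:3,3],c,E), proj([.4975,.236,.044],c,E))
    u,v=proj(T[:3,3],c,E)[0].astype(int) if n!='wrist' else (256,192)
    k=(0,512,0,384) if n=='wrist' else (u-50,u+50,v-50,v+50)
    over(COVER+[np.vstack([T[:3,3]-[.4975,.236,0]]*8)+box(-2,2,-2,2,-2,2)],(.4975,.236,0.0),c,E,'ch_'+n,k,1.5 if n=='wrist' else 4)
E
python3 -c "
import cv2,numpy as np
cv2.imwrite('pics/ch.png',np.hstack([cv2.imread('pics/ch_%s.png'%n) for n in ('scene','side')]))"
```

```text
[0.49967468 0.23646775 0.08577604]
scene [[327.6326086  148.78933743]] [[324.70431673 156.4027479 ]]
side [[238.47886339 242.26053631]] [[239.44900776 251.60944844]]
wrist [[258.46230621 217.69494372]] [[257.63899739 195.16746566]]
```

View pics/ch.png

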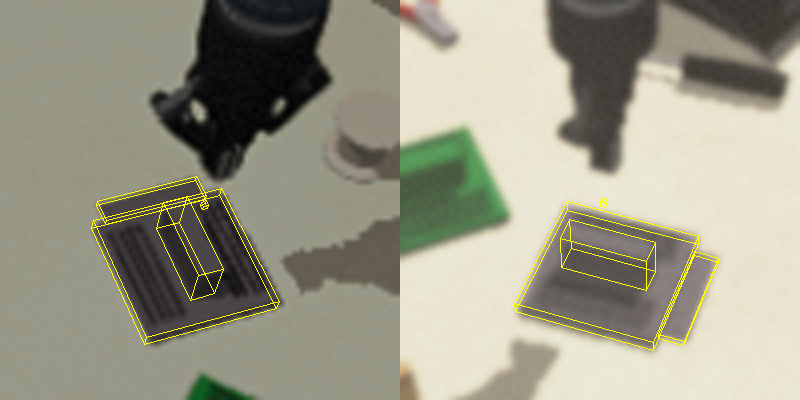

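View pics/ch_wrist.png

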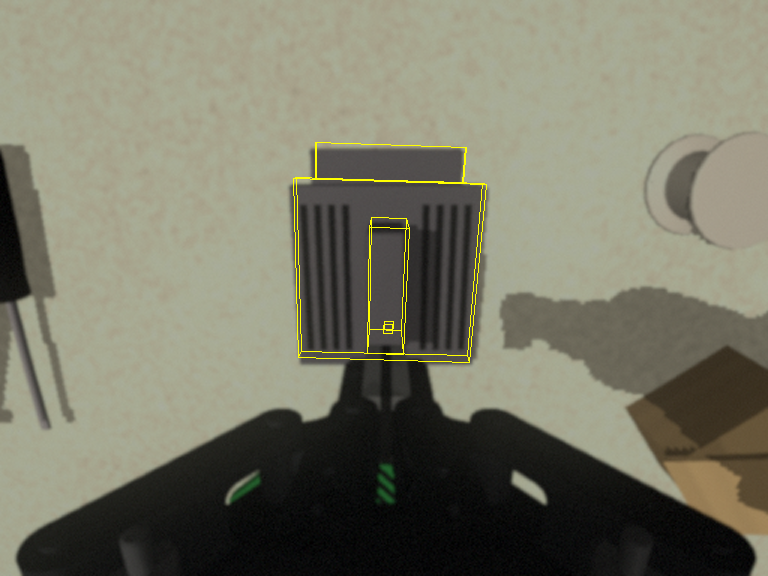

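Run:
```python
from fit import *
T=tool()
cw=robot.capture('wrist'); im=cv2.cvtColor(cw['img'],cv2.COLOR_RGB2BGR)
M=np.linalg.inv(np.array(cw['tool_from_camera']))
im=cv2.resize(im[190:300,190:330],None,fx=5,fy=5,interpolation=cv2.INTER_CUBIC)
for z in range(-80,1,10):
    uv=proj([0,0,z/1000],cw,M)[0]; print(z,np.round(uv,1)); q=(uv+.5-[190,190])*5; cv2.circle(im,(int(q[0]),int(q[1])),3,(0,255,255),-1)
cv2.imwrite('pics/tipw.png',cv2.convertScaleAbs(im,alpha=1.8,beta=20))
out=[]
for n in ['scene','side']:
    c=robot.capture(n);E=ext(c); u,v=proj(T[:3,3],c,E)[0].astype(int)
    a=cv2.cvtColor(c['img'],cv2.COLOR_RGB2BGR)[v-40:v+20,u-30:u+30]; a=cv2.resize(a,None,fx=6.5,fy=6.5,interpolation=cv2.INTER_CUBIC)
    for z in range(-60,1,10):
        q=(proj(T[:3,3]+T[:3,2]*z/1000,c,E)[0]+.5-[u-30,v-40])*6.5; cv2.circle(a,(int(q[0]),int(q[1])),2,(0,255,255),-1)
    out.append(cv2.convertScaleAbs(a,alpha=1.5,beta=10))
cv2.imwrite('pics/tips.png',np.hstack(out))
```

```text
-80 [259.5 291.4]
-70 [259.3 277.6]
-60 [259.1 265.6]
-50 [259.  255.1]
-40 [258.8 245.8]
-30 [258.7 237.6]
-20 [258.6 230.3]
-10 [258.5 223.7]
0 [258.5 217.7]
```

View pics/tipw.png

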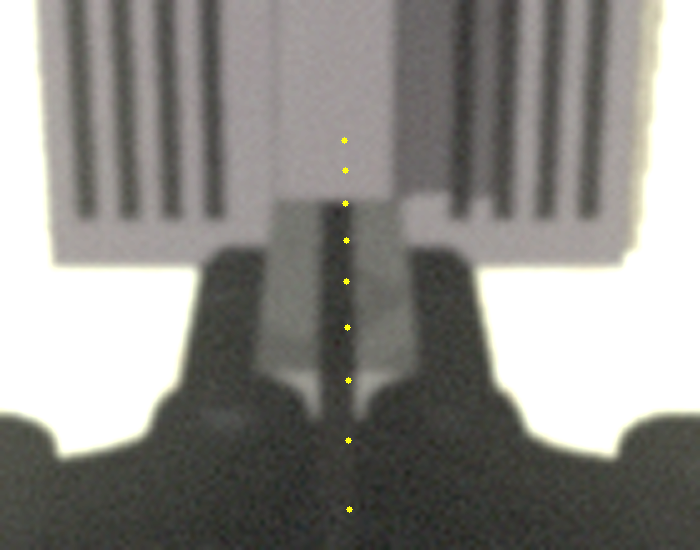

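View pics/tips.png

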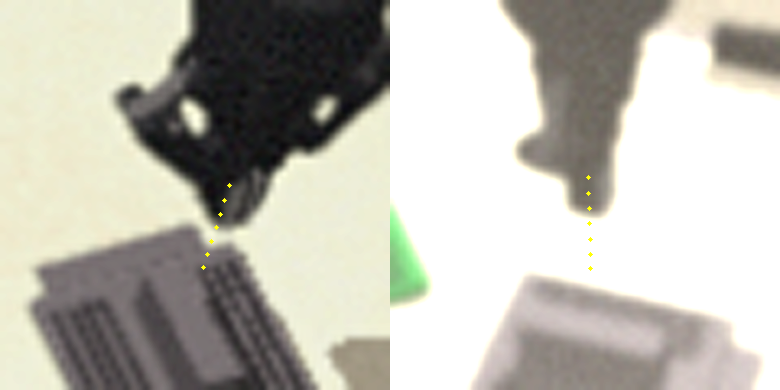

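Run:
```python
from fit import *
T=tool()
cw=robot.capture('wrist');M=np.linalg.inv(np.array(cw['tool_from_camera']))
for x in (0,.0,.011):
  print(x,[(z,np.round(proj([x,0.012,z/1000],cw,M)[0],1).tolist()) for z in range(-60,-10,5)])
print(robot.get_state()['tcp_pos'],tool())
```

```text
0 [(-60, [284.6, 265.5]), (-55, [283.7, 260.1]), (-50, [282.8, 255.0]), (-45, [282.1, 250.3]), (-40, [281.3, 245.8]), (-35, [280.6, 241.6]), (-30, [279.9, 237.6]), (-25, [279.3, 233.8]), (-20, [278.7, 230.2]), (-15, [278.1, 226.8])]
0.0 [(-60, [284.6, 265.5]), (-55, [283.7, 260.1]), (-50, [282.8, 255.0]), (-45, [282.1, 250.3]), (-40, [281.3, 245.8]), (-35, [280.6, 241.6]), (-30, [279.9, 237.6]), (-25, [279.3, 233.8]), (-20, [278.7, 230.2]), (-15, [278.1, 226.8])]
0.011 [(-60, [285.3, 244.5]), (-55, [284.3, 239.6]), (-50, [283.4, 235.1]), (-45, [282.6, 230.8]), (-40, [281.8, 226.9]), (-35, [281.1, 223.1]), (-30, [280.4, 219.6]), (-25, [279.7, 216.2]), (-20, [279.1, 213.0]), (-15, [278.5, 210.1])]
[0.49734772 0.23568004 0.08335029] [[-9.99512680e-01 -3.11582109e-02 -1.88908967e-03  4.97347720e-01]
 [-3.11568917e-02  9.99514244e-01 -7.23800745e-04  2.35680043e-01]
 [ 1.91072437e-03 -6.64589860e-04 -9.99997954e-01  8.33502876e-02]
 [ 0.00000000e+00  0.00000000e+00  0.00000000e+00  1.00000000e+00]]
```

The fingers closed on nothing. All three pictures show the real fingertips ending about 35–45 mm short of the reported TCP: in the wrist picture the pad ends are at row 230, while the TCP projects to row 217. I'll measure the offset by gently touching the ridge top with the shut fingers.

```bash
python3 -m jog '[0,0,25,0,0, 0,0,50,0,0, 0,0,64,0,0, 0,0,68,0,0, 0,0,68,0,0, 0,0,68,0,0]'; python3 -m jog '[0,0,2,0,0,0,0,4,0,0,0,0,4,0,0]';python3 -m jog '[0,0,2,0,0,0,0,4,0,0,0,0,4,0,0]'
```

```text
time_s: 5.83
tcp_pos: [0.4983, 0.236, 0.0167]
ee_rot: [0.0, -0.016, 1.0, -0.0]
wrist_force: [0.4, 0.5, 0.9]
opening: -0.0
time_s: 6.08
tcp_pos: [0.4988, 0.2362, 0.0129]
ee_rot: [0.001, -0.016, 1.0, 0.0]
wrist_force: [0.0, 0.2, -0.1]
opening: 0.001
time_s: 6.33
tcp_pos: [0.4979, 0.2359, 0.0081]
ee_rot: [-0.0, -0.016, 1.0, -0.0]
wrist_force: [0.1, 0.0, -0.3]
opening: 0.002
```

```bash
python3 -m jog '[0,0,2,0,0,0,0,4,0,0,0,0,4,0,0]'; python3 -m jog '[0,0,2,0,0,0,0,3,0,0,0,0,3,0,0]';python3 -m jog '[0,0,2,0,0,0,0,3,0,0,0,0,3,0,0]'
```

```text
time_s: 6.58
tcp_pos: [0.4983, 0.236, 0.0043]
ee_rot: [0.0, -0.016, 1.0, -0.0]
wrist_force: [0.4, -0.6, 0.2]
opening: -0.002
time_s: 6.83
tcp_pos: [0.4984, 0.236, 0.0041]
ee_rot: [0.001, -0.016, 1.0, 0.0]
wrist_force: [-6.6, -3.2, 22.4]
opening: -0.002
time_s: 7.08
tcp_pos: [0.4985, 0.2361, 0.004]
ee_rot: [0.001, -0.016, 1.0, 0.0]
wrist_force: [-14.5, -5.1, 42.7]
opening: -0.0
```

Contact came at a reading of z = 0.004, and the ridge top is at 0.044. So the real fingertips sit 40 mm above the reported TCP. I'll back off, open, and go down 40 mm lower than the reading suggests.

```bash
python3 -m jog '[0,0,-12,0,0, 0,0,-12,0,100, 0,0,-12,0,100, 0,0,-12,0,100, 0,0,-12,0,100, 0,0,-12,0,100, 0,0,-12,0,100]'; python3 to.py .4975 .2355 -.027 3.1716
```

```text
time_s: 7.67
tcp_pos: [0.4976, 0.2357, 0.0096]
ee_rot: [-0.001, -0.016, 1.0, -0.0]
wrist_force: [-0.0, -0.5, -0.6]
opening: 0.848
delta mm [ 0.  -0.2 36.6] spin 0.001 yaw -3.11
7.67 [0.4976 0.2357 0.0096] [-0.  -0.5 -0.6] 0.848 [ 0.33  0.45 -0.3   0.82 -0.    0.3 ]
```

```bash
python3 -m jog '[0,0,10,0,100, 0,0,20,0,100, 0,0,30,0,100, 0,0,36,0,100, 0,0,36,0,100, 0,0,36,0,100, 0,0,36,0,40, 0,0,36,0,0]';  python3 -m jog '[0,0,0,0,0, 0,0,0,0,0, 0,0,0,0,0, 0,0,0,0,0, 0,0,0,0,0, 0,0,0,0,0, 0,0,0,0,0, 0,0,0,0,0]'
```

```text
time_s: 8.33
tcp_pos: [0.4987, 0.2361, -0.0252]
ee_rot: [0.0, -0.016, 1.0, 0.0]
wrist_force: [0.1, 0.2, 0.6]
opening: 0.749
time_s: 9.0
tcp_pos: [0.4987, 0.236, -0.0252]
ee_rot: [0.001, -0.016, 1.0, 0.0]
wrist_force: [-0.9, -0.3, 5.9]
opening: 0.226
```

```bash
python3 -m jog '[0,0,-10,0,0, 0,0,-35,0,0, 0,0,-70,0,0, 0,0,-105,0,0, 0,0,-140,0,0, 0,0,-160,0,0, 0,0,-160,0,0]'; python3 to.py .45 -.03 .135 2.77;  python3 - <<'E'
from fit import *
T=tool()
cw=robot.capture('wrist'); save(cw,'w3')
c=robot.capture('side'); im=cv2.cvtColor(c['img'],cv2.COLOR_RGB2BGR)[130:310,150:350]; cv2.imwrite('pics/s3.png',cv2.resize(im,None,fx=3.2,fy=3.2,interpolation=cv2.INTER_CUBIC))
E
```

```text
time_s: 9.58
tcp_pos: [0.5011, 0.2371, 0.1396]
ee_rot: [0.004, -0.016, 1.0, 0.001]
wrist_force: [0.4, 0.7, -3.2]
opening: 0.226
delta mm [  59.4 -265.4    3.5] spin 0.403 yaw -3.11
9.58 [0.5011 0.2371 0.1396] [ 0.4  0.7 -3.2] 0.226 [ 0.33  0.35 -0.1   1.12  0.    0.3 ]
```

View pics/w3.png

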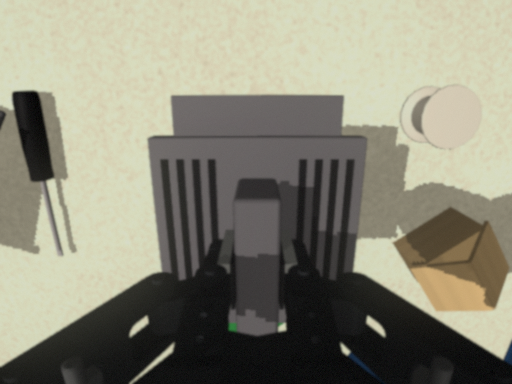

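View pics/s3.png

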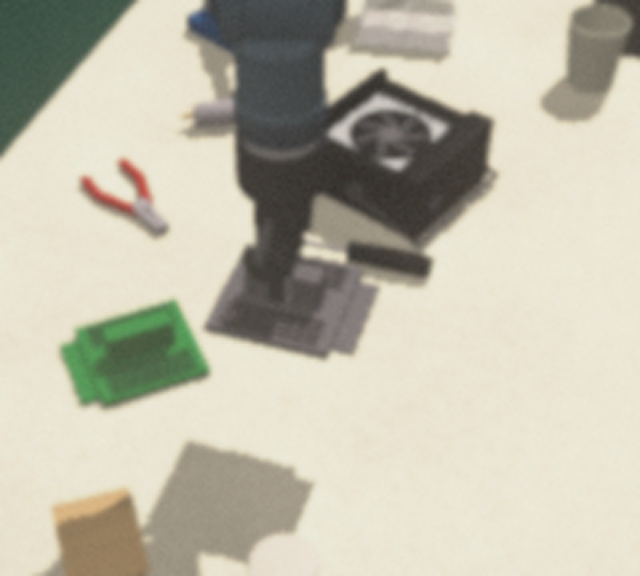

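```bash
python3 -m jog '[6,-30,-10,0.1,0, 12,-60,-20,0.2,0, 20,-95,-30,0.3,0, 30,-130,-40,0.4,0, 38,-160,-50,0.4,0, 38,-185,-60,0.4,0, 38,-185,-60,0.4,0, 38,-185,-60,0.4,0]';   python3 - <<'E'
from fit import *
T0=tool();T=tool();print(T[:3,3])
cw=robot.capture('wrist'); E=ext(cw,T); p=(.502,-.1394,-.365)
over(EXT,p,cw,E,'w4',(0,512,0,384),1.5)
for d in robot.cut_out('extractor',cw):
    print(d['confidence'],d['box']); m=d['mask'];cv2.imwrite('pics/m4.png',m*255)
    if d['confidence']>.5:print(fit(EXT,[(m.astype(np.float32),cw,E)],p))
E
```

```text
time_s: 10.35
tcp_pos: [0.4647, 0.049, 0.1926]
ee_rot: [-0.002, 0.185, 0.983, -0.0]
wrist_force: [0.6, 0.3, -3.0]
opening: 0.222
[0.4647075  0.04897271 0.19261738]
0.72 [97.3, 252.8, 135.5, 157.8]
(array([ 0.47067794, -0.17243887, -0.02943983]), np.float64(0.38165056705474854))[ WARN:0@2.185] global loadsave.cpp:1063 imwrite_ Unsupported depth image for selected encoder is fallbacked to CV_8U.
```

View pics/w4.png

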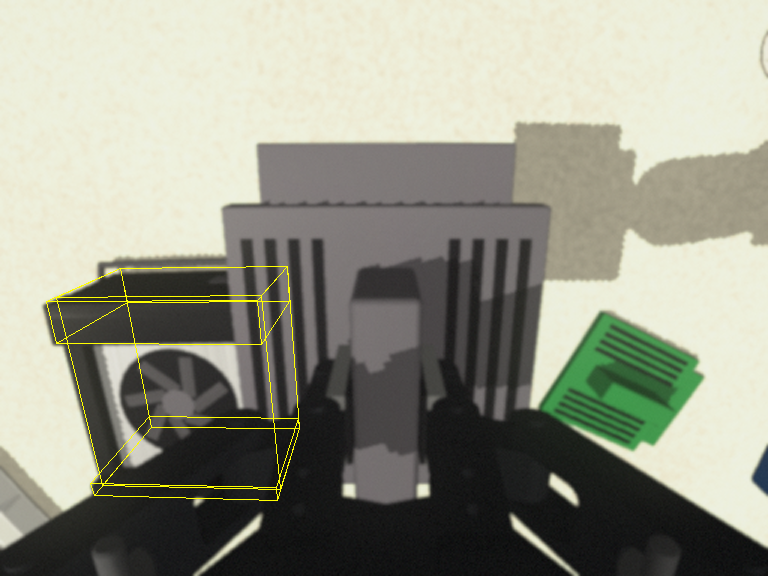

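```bash
cat > ex.py <<'E'
from fit import *
import sys
L=EXT+[box(-50,70,-59,59,72,72)]
def show(p,n,views,pre='x'):
    out=[]
    for c,E,(u0,u1,v0,v1),f in views:
        over([],p,c,E,'t1',(u0,u1,v0,v1),f); a=cv2.imread('pics/t1.png')
        over(L,p,c,E,'t2',(u0,u1,v0,v1),f); b=cv2.imread('pics/t2.png')
        line=(b!=a).any(2); a=cv2.convertScaleAbs(a,alpha=1.6,beta=25); bb=a.copy(); bb[line]=(0,255,255); out.append(np.hstack([a,bb]))
    for i,o in enumerate(out): cv2.imwrite(f'pics/{n}{i}.png',o)
E
python3 - <<'E'
from ex import *
import pickle
T=tool();cw=robot.capture('wrist'); cs=robot.capture('scene'); cd=robot.capture('side')
pickle.dump((T,cw,cs,cd),open('v.pkl','wb'))
show((.502,-.1394,-.365),'e',[(cw,ext(cw,T),(20,200,160,340),2.2),(cs,ext(cs),(160,250,145,235),4.4),(cd,ext(cd),(235,315,140,220),5)])
E
```

View pics/e0.png

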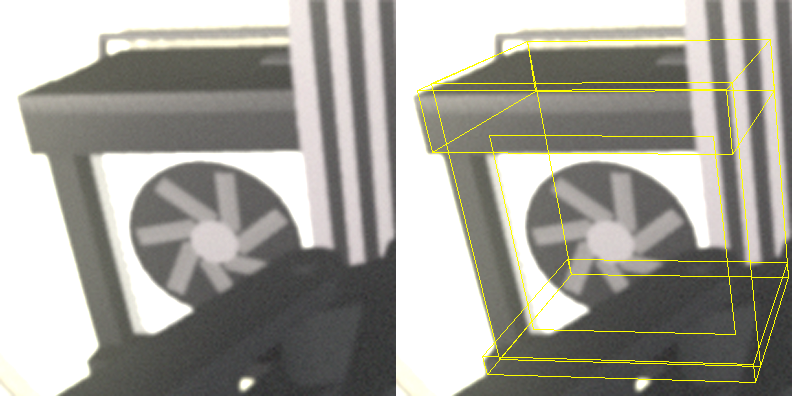

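View pics/e1.png

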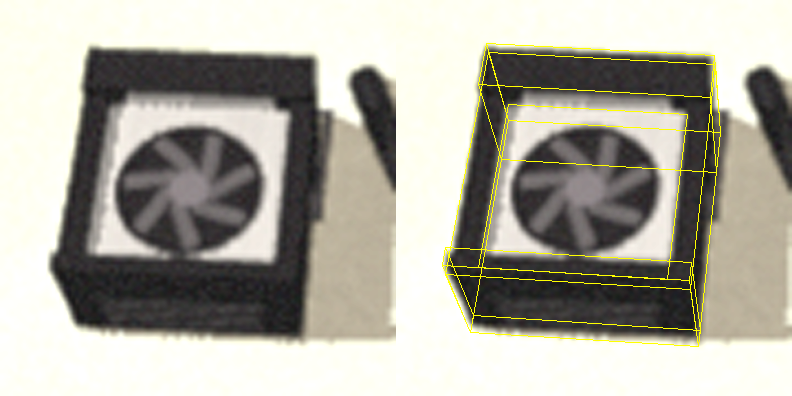

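View pics/e2.png

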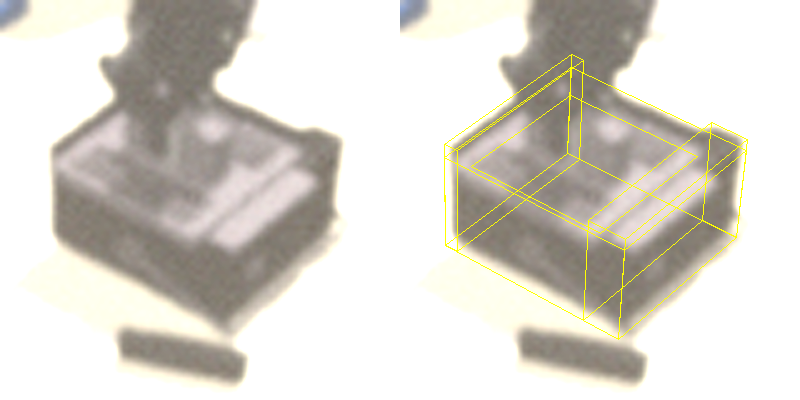

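Run:
```python
from ex import *
import pickle
from scipy.optimize import least_squares
T,cw,cs,cd=pickle.load(open('v.pkl','rb'))
W=[((-82,-75,94),(20,96)),((-50,-75,94),(33,153))]
S=[((-82,-75,94),(90,47)),((-82,75,94),(315,58)),((82,-75,96),(50,256)),((82,-75,0),(80,325)),((82,75,0),(300,338))]
D=[((82,75,96),(52,148)),((82,75,0),(57,239)),((-82,75,0),(228,335)),((-82,-75,94),(338,146)),((-82,-75,0),(335,236))]
G=[(W,cw,ext(cw,T),2.2,(20,160)),(S,cs,ext(cs),4.4,(160,145)),(D,cd,ext(cd),5,(235,140))]
def res(p,G=G,sc=True):
    r=[]
    for P,c,E,f,o in G:
        for m,uv in P:
            cs_,sn=np.cos(p[2]),np.sin(p[2]); q=np.array(m)/1000*(p[3] if sc else 1)
            X=[p[0]+cs_*q[0]-sn*q[1],p[1]+sn*q[0]+cs_*q[1],q[2]]
            r+=list(proj(X,c,E)[0]+.5-np.array(uv)/f-o)
    return np.array(r)
x0=[.502,-.139,-.365,1.]
for GG in (G,G[1:2],G[2:],G[:2]):
    s=least_squares(lambda p:res(p,GG),x0,loss='soft_l1'); print(np.round(s.x,4),np.round(s.fun,1))
    s=least_squares(lambda p:res(list(p)+[1],GG),x0[:3],loss='soft_l1'); print('   ',np.round(s.x,4))
```

```text
[ 0.4993 -0.1415 -0.3394  0.9735] [ 0.3 -1.3  1.4  0.  -0.9  0.3 -1.4 -0.6 -0.1  1.9 -0.8  1.  -0.3  0.1
  0.3  0.  -0.6  1.5 -0.4  0.2  1.8 -1.4  0.3 -0.3]
    [ 0.5011 -0.1393 -0.346 ]
[ 0.4985 -0.139  -0.3603  0.9689] [ 0.6 -0.3 -0.3 -0.3  0.4  0.8 -0.4 -0.  -0.3 -0. ]
    [ 0.4977 -0.1381 -0.3568]
[ 0.5    -0.1416 -0.3584  0.9519] [ 0.7  0.1 -0.2  1.1 -1.2 -0.3  1.  -0.7 -0.4  0.1]
    [ 0.4993 -0.1421 -0.3483]
[ 0.4994 -0.141  -0.3387  0.9782] [ 0.  -1.5  1.2  0.  -0.9  0.1 -1.2 -0.8 -0.1  1.9 -0.7  1.2  0.   0.2]
    [ 0.5013 -0.1393 -0.3473]
```

```bash
cat > toe.py <<'E'
# target in extractor frame: x y mm, reading z mm
import sys
from to import *
P=(.500,-.140,-.350)
x,y,z=map(float,sys.argv[1:4]); c,s=np.cos(P[2]),np.sin(P[2])
to(P[0]+(c*x-s*y)/1e3,P[1]+(s*x+c*y)/1e3,z/1e3,P[2]+np.pi)
T=tool(); d=(T[:2,3]-P[:2])*1e3; print('now ext x,y',np.round([c*d[0]+s*d[1],-s*d[0]+c*d[1]],1),'z',round(T[2,3]*1e3,1),robot.get_state()['wrist_force'].round(1), robot.get_state()['wrist_torque'].round(2),round(robot.get_state()['time_s'],2))
E
python3 toe.py -127 0 95
```

```text
delta mm [  25.7 -167.7   98.3] spin -0.017 yaw 2.774
now ext x,y [-98.2 167.3] z 193.1 [-0.   0.5 -3.1] [-0.03 -0.03  0.04] 10.6
```

```bash
python3 -m jog '[5,-30,0,-0.02,0, 12,-65,10,-0.02,0, 18,-100,25,-0.02,0, 24,-135,45,-0.02,0, 26,-160,70,-0.02,0, 26,-168,90,-0.02,0, 26,-168,98,-0.02,0, 26,-168,98,-0.02,0]'; python3 toe.py -127 0 69
python3 - <<'E'
from h import *
o=[]
for n,r in (('scene',(140,90,110,110)),('side',(240,110,110,110))):
    c=robot.capture(n); u,v,w,h=r; im=cv2.cvtColor(c['img'],cv2.COLOR_RGB2BGR)[v:v+h,u:u+w]; o.append(cv2.convertScaleAbs(cv2.resize(im,None,fx=3.6,fy=3.6,interpolation=cv2.INTER_CUBIC),alpha=1.5,beta=15))
cv2.imwrite('pics/p5.png',np.hstack(o))
E
```

```text
time_s: 11.27
tcp_pos: [0.3792, -0.0961, 0.0944]
ee_rot: [-0.002, 0.174, 0.985, 0.001]
wrist_force: [-0.5, -0.5, -2.1]
opening: 0.22
delta mm [-1.6  0.2 25.4] spin 0.001 yaw 2.793
now ext x,y [-128.5   -0.2] z 94.4 [-0.5 -0.5 -2.1] [0.05 0.   0.01] 11.27
```

View pics/p5.png

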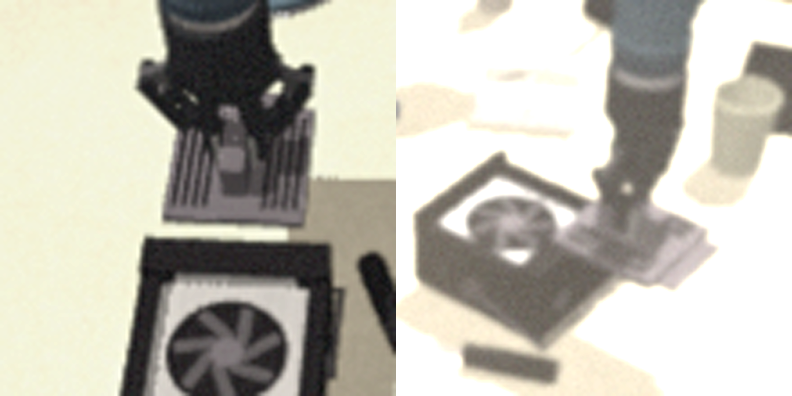

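```bash
python3 -m jog '[-1,0,10,0,0, -1,0,20,0,0, -1,0,26,0,0, -1,0,28,0,0, -1,0,28,0,0]'; python3 toe.py -127 0 60;  python3 -m jog '[0,0,2,0,0, 0,0,4,0,0, 0,0,4,0,0]'; python3 toe.py -127 0 60
```

```text
time_s: 11.78
tcp_pos: [0.383, -0.0974, 0.069]
ee_rot: [0.001, 0.173, 0.985, 0.0]
wrist_force: [0.4, -0.7, -2.9]
opening: 0.222
delta mm [2.5 0.1 9. ] spin 0.003 yaw 2.794
now ext x,y [-1.245e+02 -1.000e-01] z 69.0 [ 0.4 -0.7 -2.9] [-0.   -0.04 -0.04] 11.78
time_s: 12.03
tcp_pos: [0.382, -0.0972, 0.0658]
ee_rot: [0.0, 0.173, 0.985, 0.0]
wrist_force: [-6.1, 3.2, 10.1]
opening: 0.224
delta mm [1.5 0.3 5.8] spin 0.002 yaw 2.794
now ext x,y [-125.5   -0.3] z 65.8 [-6.1  3.2 10.1] [ 0.5   0.7  -0.03] 12.03
```

```bash
python3 -m jog '[0,0,2,0,0, 0,0,4,0,0, 0,0,5,0,0]'; python3 toe.py -127 0 57;  python3 -m jog '[0,0,2,0,0, 0,0,3,0,0,0,0,3,0,0]'; python3 toe.py -127 0 57
```

```text
time_s: 12.28
tcp_pos: [0.3807, -0.097, 0.0608]
ee_rot: [-0.001, 0.173, 0.985, 0.0]
wrist_force: [-9.7, 3.8, 15.8]
opening: 0.222
delta mm [0.2 0.5 3.8] spin 0.002 yaw 2.793
now ext x,y [-126.8   -0.5] z 60.8 [-9.7  3.8 15.8] [0.64 1.32 0.05] 12.28
time_s: 12.53
tcp_pos: [0.3799, -0.0967, 0.0575]
ee_rot: [-0.002, 0.173, 0.985, 0.0]
wrist_force: [-10.6, 4.6, 14.2]
opening: 0.224
delta mm [-0.6  0.5  0.5] spin 0.002 yaw 2.793
now ext x,y [-127.6   -0.5] z 57.5 [-10.6   4.6  14.2] [0.65 1.39 0.  ] 12.53
```

```bash
python3 -m jog '[0,0,2,0,0, 0,0,2,0,0, 0,0,-10,0,0, 0,0,-40,0,0, 0,0,-70,0,0, 0,0,-90,0,0, 0,0,-90,0,0,0,0,-90,0,0]'
python3 - <<'E'
from h import *
import pickle
T=tool(); cw=robot.capture('wrist');save(cw,'w6'); cs=robot.capture('scene'); cd=robot.capture('side'); pickle.dump((T,cw,cs,cd),open('v6.pkl','wb'))
o=[]
for c,r in ((cs,(140,60,110,110)),(cd,(260,80,110,110))):
    u,v,w,h=r; im=cv2.cvtColor(c['img'],cv2.COLOR_RGB2BGR)[v:v+h,u:u+w]; o.append(cv2.convertScaleAbs(cv2.resize(im,None,fx=3.6,fy=3.6,interpolation=cv2.INTER_CUBIC),alpha=1.5,beta=15))
cv2.imwrite('pics/p6.png',np.hstack(o))
E
python3 toe.py 19.5 0 100
```

```text
time_s: 13.2
tcp_pos: [0.3836, -0.0984, 0.1476]
ee_rot: [0.002, 0.173, 0.985, -0.001]
wrist_force: [0.1, -0.1, -3.4]
opening: 0.223
delta mm [-146.1    0.5   44.7] spin 0.001 yaw 2.793
now ext x,y [-126.4   -0.7] z 145.1 [-0.6  0.4 -3.7] [ 0.03  0.04 -0.01] 13.35
```

View pics/p6.png

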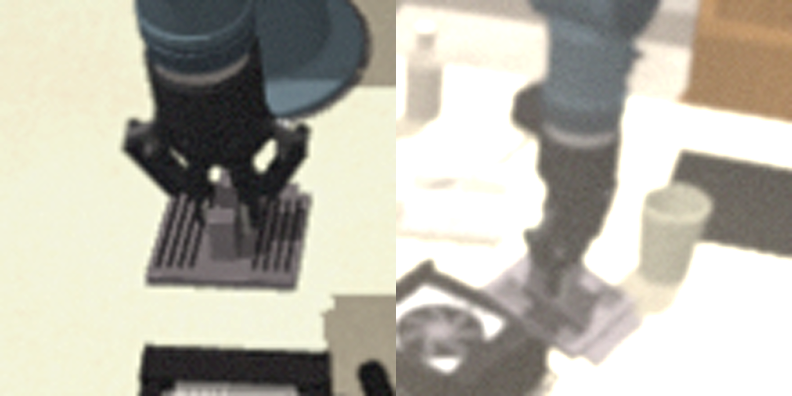

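View pics/w6.png

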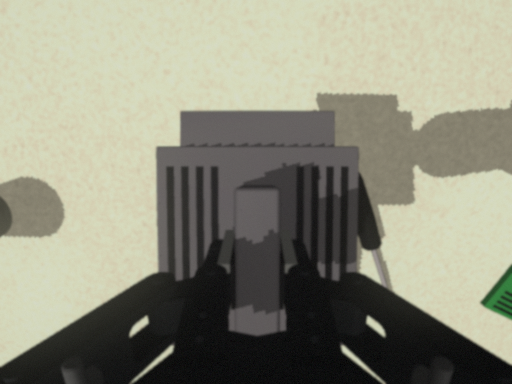

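```bash
cat > held.py <<'E'
from fit import *
from scipy.optimize import least_squares
# cover frame (mm): origin underside centre; tool: x=-cover x, y=+? (tool y = world y side)
def cov2tool(m,p):
    X,Y,Z,th,ps=p; m=np.array(m,float)
    c,s=np.cos(th),np.sin(th)
    x=c*m[0]-s*m[2]; z=s*m[0]+c*m[2]; y=m[1]   # tilt, tongue low
    c2,s2=np.cos(ps),np.sin(ps); x,y=c2*x-s2*y,s2*x+c2*y
    return np.array([X-x,Y+y,Z-z])/1000   # tool z down; tool y = cover y (yaw=pi)
def solve(c,pts,p0):
    M=np.linalg.inv(np.array(c['tool_from_camera']))
    f=lambda p:np.concatenate([proj(cov2tool(m,p),c,M)[0]+.5-uv for m,uv in pts])
    s=least_squares(f,p0,loss='soft_l1'); return s.x,s.fun
E
python3 - <<'E'
from held import *
import pickle
cw=pickle.load(open('v6.pkl','rb'))[1]
def P(tl,tr,pl,pr,rl,rr): # left in image = tool -y
    return [((-76,-43,5),tl),((-76,43,5),tr),((-56,-55,10),pl),((-56,55,10),pr),((-35,-10,44),rl),((-35,10,44),rr)]
A=P((181,111),(335,111),(157,147),(359,147),(235,187),(281,187))
for pts,n,p0 in ((A,'tilt',(0,0,-25,.25,0)),(P((172,96),(343,96),(149,137),(366,137),(236,180),(280,180)),'level',(0,0,-25,0,0))):
    p,f=solve(cw,pts,p0); print(n,np.round(p,3),np.round(f,1))
    p,f=solve(cw,pts[:4],p0); print('   ',np.round(p,3),np.round(f,1))
E
```

```text
tilt [-6.1910e+00 -9.2300e-01 -2.6539e+01  2.4600e-01 -1.0000e-03] [-0.1  0.4 -0.1  0.4 -0.  -0.6 -0.1 -0.5 -0.2  0.1  0.4  0.1]
    [-6.527e+00 -8.750e-01 -2.417e+01  2.070e-01 -1.000e-03] [-0.3  0.2  0.3  0.2  0.1 -0.2 -0.1 -0.2]
level [ 1.0390e+00 -1.1400e+00 -3.4282e+01  1.9900e-01 -1.0000e-03] [ 2.1  0.6 -2.1  0.6 -0.4 -2.   0.5 -2.  -3.9  0.3  3.1  0.3]
    [ 8.7700e-01 -1.1510e+00 -2.2263e+01 -8.0000e-03 -1.0000e-03] [ 0.1 -0.1 -0.1 -0.1 -0.   0.1  0.   0.1]
```

Held firmly and tilted about 0.24 rad with the tongue low. Next I'll move over the recess and check the alignment before lowering.

```bash
python3 -m jog '[-30,0,0,0,0, -65,1,0,0,0, -100,2,5,0,0, -135,2,15,0,0, -154,2,30,0,0, -154,2,35,0,0, -154,2,35,0,0, -154,2,35,0,0]'
python3 - <<'E'
from ex import *
import pickle
T=tool(); cw=robot.capture('wrist'); cs=robot.capture('scene'); cd=robot.capture('side'); pickle.dump((T,cw,cs,cd),open('v7.pkl','wb'))
show((.500,-.140,-.350),'g',[(cw,ext(cw,T),(90,430,30,310),1.15),(cs,ext(cs),(150,260,110,245),3.6),(cd,ext(cd),(220,330,100,220),3.6)])
E
python3 toe.py 27.5 1 67
```

```text
time_s: 14.02
tcp_pos: [0.5251, -0.1476, 0.1096]
ee_rot: [-0.003, 0.173, 0.985, 0.0]
wrist_force: [-1.1, 0.5, -2.2]
opening: 0.222
delta mm [ 0.3 -0.5 44.8] spin 0.001 yaw 2.793
now ext x,y [27.8  1.5] z 111.8 [-1.3  0.1 -2.7] [-0.    0.02  0.01] 14.17
```

View pics/g0.png

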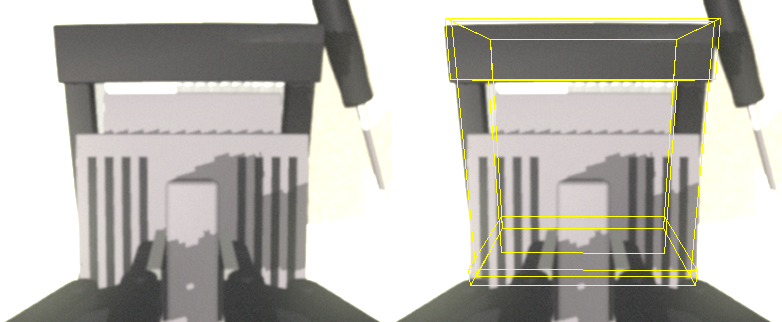

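View pics/g2.png

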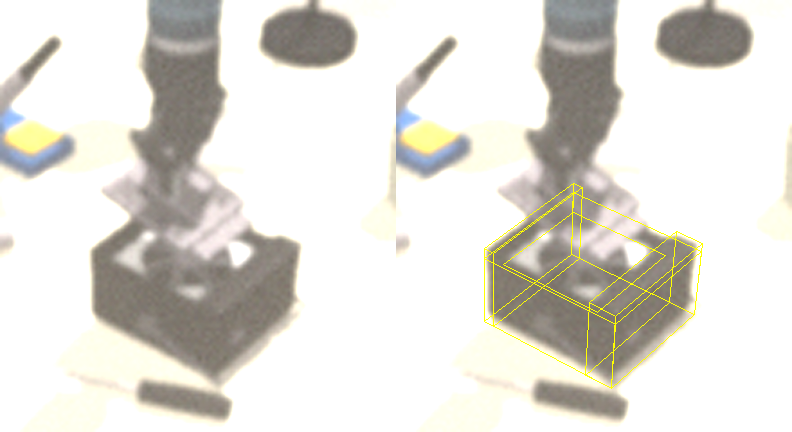

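View pics/g1.png

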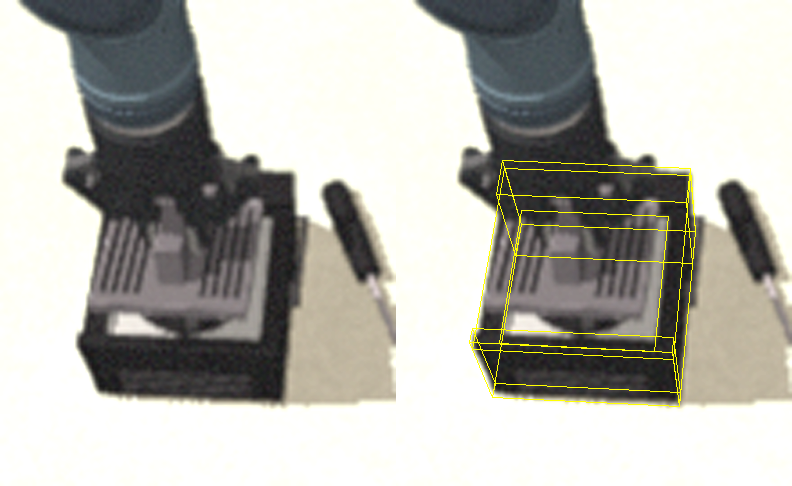

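Run:
```python
import pickle,cv2,numpy as np
cw=pickle.load(open('v7.pkl','rb'))[1]; im=cv2.cvtColor(cw['img'],cv2.COLOR_RGB2BGR)
im=cv2.convertScaleAbs(cv2.resize(im[40:165,120:390],None,fx=2.95,fy=2.95,interpolation=cv2.INTER_CUBIC),alpha=2,beta=20)
cv2.imwrite('pics/g7.png',im)
```

```text
(no output)
```

View pics/g7.png

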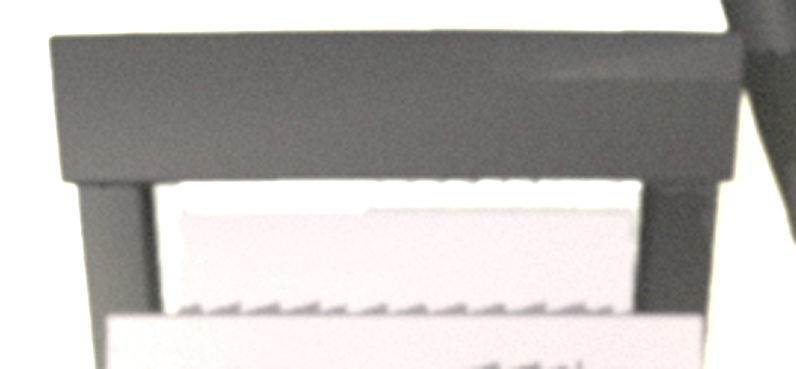

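Run:
```python
from held import *
import pickle
T,cw,_,_=pickle.load(open('v7.pkl','rb')); E=ext(cw,T); print(T[:3,3])
q=lambda u,v:np.array([u,v])/2.95+[120,40]
pts=[((-82,-75,94),q(50,38)),((-82,75,94),q(742,32)),((-50,-75,94),q(64,181)),((-50,75,94),q(732,181))]
def f(p):
    r=[]
    for m,uv in pts:
        c,s=np.cos(p[2]),np.sin(p[2]); m=np.array(m)/1e3
        r+=list(proj([p[0]+c*m[0]-s*m[1],p[1]+s*m[0]+c*m[1],m[2]],cw,E)[0]+.5-uv)
    return r
s=least_squares(f,(.5,-.14,-.35)); print(np.round(s.x,4),np.round(s.fun,1))
A=[((-76,-43,5),q(181,211)),((-76,43,5),q(634,209)),((-56,-55,10),q(106,316)),((-56,55,10),q(705,314))]
p,r=solve(cw,A,(-6,-1,-26,.24,0)); print(np.round(p,3),np.round(r,1))
tt=T@np.r_[cov2tool((-76,0,0),p),1]; print('tip',tt)
P=s.x; d=(tt[:2]-P[:2])*1e3; c,sn=np.cos(P[2]),np.sin(P[2]); print('tip ext',c*d[0]+sn*d[1],-sn*d[0]+c*d[1],tt[2]*1e3)
```

```text
[ 0.52514607 -0.1475676   0.10960192]
[ 0.502  -0.1421 -0.3457] [-2.  -1.6  2.4 -0.8 -2.   2.1  1.6  1.1]
[-6.174e+00 -8.260e-01 -2.702e+01  2.450e-01  2.000e-03] [-0.9  0.1  0.   0.3  0.6 -0.2  0.1 -0.1]
tip [ 0.46137771 -0.12540473  0.11849802  1.        ]
tip ext -43.86298989321148 1.9440214156364917 118.49801725562556
```

```bash
sed -i 's/^P=.*/P=(.5015,-.1415,-.347)/' toe.py; python3 toe.py 26 0.8 67; python3 -m jog '[0,-2,15,0,0, 0,-2,28,0,0, 0,-2,38,0,0, 0,-2,43,0,0, 0,-2,43,0,0, 0,-2,43,0,0]'; python3 toe.py 26 0.8 67
```

```text
delta mm [-0.1 -1.5 44.8] spin -0.002 yaw 2.793
now ext x,y [25.9  2.3] z 111.8 [-1.3  0.1 -2.7] [-0.    0.02  0.01] 14.17
time_s: 14.67
tcp_pos: [0.5267, -0.1503, 0.0687]
ee_rot: [0.0, 0.173, 0.985, -0.0]
wrist_force: [0.1, 0.0, -2.5]
opening: 0.222
delta mm [0.7 0.6 1.7] spin -0.002 yaw 2.793
now ext x,y [26.7  0.2] z 68.7 [ 0.1  0.  -2.5] [-0.02  0.   -0.  ] 14.67
```

Run:
```python
from h import *
import pickle
T=tool(); cw=robot.capture('wrist'); im=cv2.cvtColor(cw['img'],cv2.COLOR_RGB2BGR)
cv2.imwrite('pics/g8.png',cv2.convertScaleAbs(cv2.resize(im[20:200,100:410],None,fx=2.5,fy=2.5,interpolation=cv2.INTER_CUBIC),alpha=2,beta=20))
c=robot.capture('side'); im=cv2.cvtColor(c['img'],cv2.COLOR_RGB2BGR)[120:210,230:330]; cv2.imwrite('pics/s8.png',cv2.resize(im,None,fx=5,fy=5,interpolation=cv2.INTER_CUBIC))
```

```text
(no output)
```

View pics/g8.png

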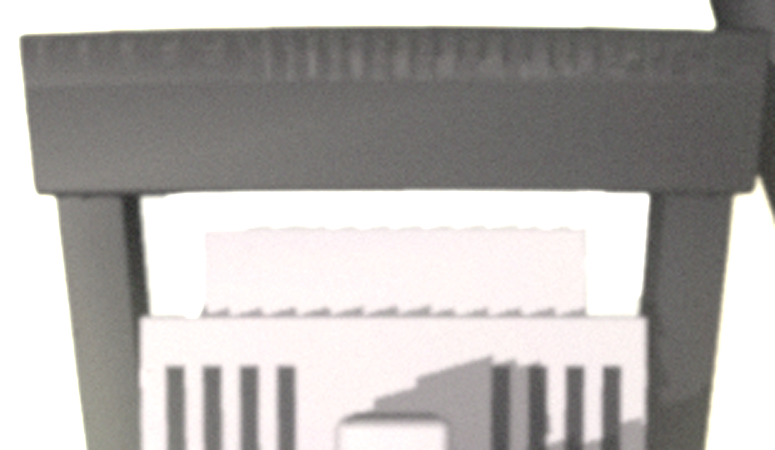

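View pics/s8.png

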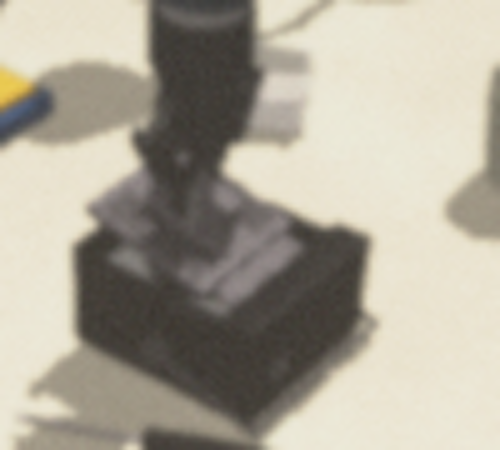

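```bash
python3 -m jog '[0,0,2,0,0, 3,0,3,0,0, 7,0,3,0,0, 10,0,3,0,0,10,0,3,0,0]'; python3 toe.py 4.5 0.3 66; python3 -m jog '[3,0,0,0,0, 6,0,0,0,0,8,0,0,0,0,8,0,0,0,0]'; python3 toe.py 4.5 0.3 66
```

```text
time_s: 15.18
tcp_pos: [0.5163, -0.1466, 0.0653]
ee_rot: [-0.001, 0.174, 0.985, 0.0]
wrist_force: [-0.1, -0.3, -3.5]
opening: 0.222
delta mm [11.2 -0.  -0.7] spin -0.002 yaw 2.793
now ext x,y [15.7  0.3] z 65.3 [-0.1 -0.3 -3.5] [-0.01  0.08  0.04] 15.18
time_s: 15.52
tcp_pos: [0.5093, -0.144, 0.0654]
ee_rot: [-0.0, 0.174, 0.985, 0.0]
wrist_force: [-0.2, 1.0, -3.1]
opening: 0.224
delta mm [ 3.7  0.  -0.6] spin -0.002 yaw 2.793
now ext x,y [8.2 0.3] z 65.4 [-0.2  1.  -3.1] [-0.04 -0.   -0.01] 15.52
```

```bash
python3 -m jog '[2,0,0,0,0, 4,0,0,0,0,4,0,0,0,0]'; python3 toe.py 4.5 0.3 66
python3 - <<'E'
from h import *
T=tool(); cw=robot.capture('wrist'); im=cv2.cvtColor(cw['img'],cv2.COLOR_RGB2BGR)
cv2.imwrite('pics/g9.png',cv2.convertScaleAbs(cv2.resize(im[20:200,100:410],None,fx=2.5,fy=2.5,interpolation=cv2.INTER_CUBIC),alpha=2,beta=20))
E
```

```text
time_s: 15.77
tcp_pos: [0.5057, -0.1427, 0.0653]
ee_rot: [-0.0, 0.174, 0.985, 0.0]
wrist_force: [-0.6, -0.0, -2.9]
opening: 0.219
delta mm [-0.2  0.  -0.7] spin -0.002 yaw 2.793
now ext x,y [4.3 0.3] z 65.3 [-0.6 -0.  -2.9] [0.   0.04 0.  ] 15.77
```

View pics/g9.png

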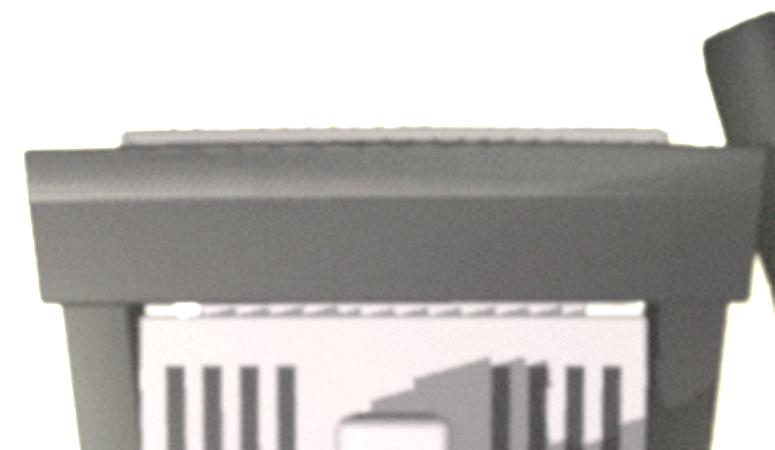

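```bash
python3 -m jog '[0,0,2,0,0, -1,0,4,0,0, -2,0,6,0,0, -3,0,8,0,0, -3,0,8,0,0]'; python3 toe.py 10.5 0.3 48; python3 -m jog '[-1,0,2,0,0, -2,0,4,0,0, -3,0,6,0,0,-3,0,6,0,0]'; python3 toe.py 10.5 0.3 48
```

```text
time_s: 16.23
tcp_pos: [0.5101, -0.1444, 0.058]
ee_rot: [0.001, 0.174, 0.985, -0.0]
wrist_force: [0.5, -0.9, 2.7]
opening: 0.228
delta mm [-1.4  0.1 10. ] spin -0.002 yaw 2.793
now ext x,y [9.1 0.2] z 58.0 [ 0.5 -0.9  2.7] [0.18 0.35 0.02] 16.23
time_s: 16.57
tcp_pos: [0.5135, -0.1456, 0.0522]
ee_rot: [0.002, 0.174, 0.985, -0.0]
wrist_force: [1.0, 0.0, 4.7]
opening: 0.224
delta mm [2.2 0.1 4.2] spin -0.002 yaw 2.793
now ext x,y [12.7  0.2] z 52.2 [1.  0.  4.7] [0.13 0.16 0.  ] 16.57
```

```bash
python3 -m jog '[1,0,2,0,0, 1,0,4,0,0, 1,0,4,0,0]'; python3 toe.py 10.5 0.3 48;python3 - <<'E'
from h import *
T=tool(); cw=robot.capture('wrist'); im=cv2.cvtColor(cw['img'],cv2.COLOR_RGB2BGR)
cv2.imwrite('pics/g10.png',cv2.convertScaleAbs(cv2.resize(im[20:200,100:410],None,fx=2.5,fy=2.5,interpolation=cv2.INTER_CUBIC),alpha=2,beta=20))
c=robot.capture('side'); im=cv2.cvtColor(c['img'],cv2.COLOR_RGB2BGR)[120:210,230:330]; cv2.imwrite('pics/s10.png',cv2.resize(im,None,fx=5,fy=5,interpolation=cv2.INTER_CUBIC))
E
```

```text
time_s: 16.82
tcp_pos: [0.5149, -0.1461, 0.0494]
ee_rot: [0.004, 0.174, 0.985, -0.001]
wrist_force: [3.7, -0.2, 6.1]
opening: 0.224
delta mm [3.7 0.1 1.4] spin -0.002 yaw 2.793
now ext x,y [14.1  0.2] z 49.4 [ 3.7 -0.2  6.1] [ 0.03 -0.31 -0.05] 16.82
```

View pics/g10.png

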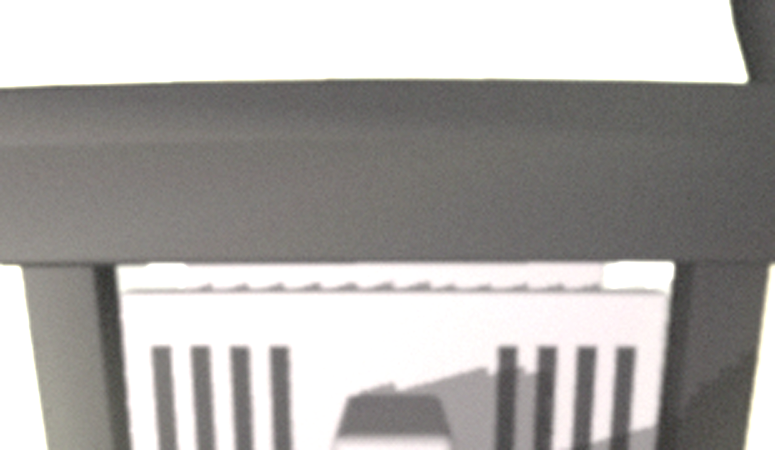

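View pics/s10.png

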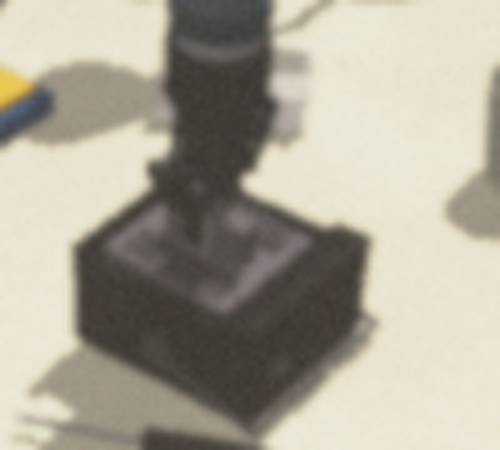

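```bash
python3 -m jog '[2,0,0,0,0, 3,0,2,0,0, 3,0,2,0,0]'; python3 toe.py 10.5 0.3 48;  python3 -m jog '[1,0,1,0,0, 2,0,3,0,0, 2,0,3,0,0]'; python3 toe.py 10.5 0.3 48
```

```text
time_s: 17.17
tcp_pos: [0.5121, -0.1453, 0.0476]
ee_rot: [0.004, 0.174, 0.985, -0.001]
wrist_force: [4.1, -1.7, 6.4]
opening: 0.225
delta mm [ 0.8  0.3 -0.4] spin -0.002 yaw 2.793
now ext x,y [11.3  0. ] z 47.6 [ 4.1 -1.7  6.4] [-0.03 -0.22 -0.  ] 17.17
time_s: 17.42
tcp_pos: [0.5106, -0.1448, 0.0447]
ee_rot: [0.004, 0.174, 0.985, -0.001]
wrist_force: [3.5, -0.8, 6.9]
opening: 0.22
delta mm [-0.8  0.3 -3.3] spin -0.002 yaw 2.793
now ext x,y [9.7 0. ] z 44.7 [ 3.5 -0.8  6.9] [-0.07 -0.36  0.03] 17.42
```

Run:
```python
from h import *
T=tool(); cw=robot.capture('wrist'); save(cw,'g11')
c=robot.capture('side'); im=cv2.cvtColor(c['img'],cv2.COLOR_RGB2BGR)[120:210,230:330]; a=cv2.resize(im,None,fx=4,fy=4,interpolation=cv2.INTER_CUBIC)
c=robot.capture('scene'); im=cv2.cvtColor(c['img'],cv2.COLOR_RGB2BGR)[145:235,155:255]; b=cv2.resize(im,None,fx=4,fy=4,interpolation=cv2.INTER_CUBIC)
cv2.imwrite('pics/s11.png',cv2.convertScaleAbs(np.hstack([a,b]),alpha=1.4,beta=10))
```

```text
(no output)
```

View pics/g11.png

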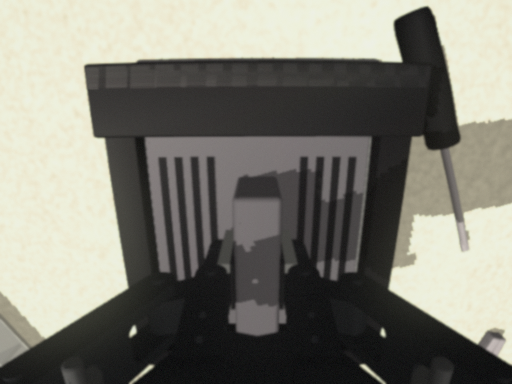

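View pics/s11.png

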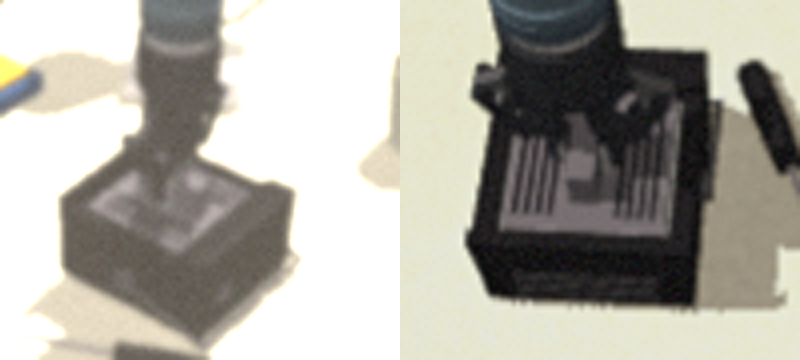

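```bash
python3 -m jog '[0,0,2,0,0, 0,0,3,0,0, 0,0,3,0,0]'; python3 toe.py 10.5 0.3 48;  python3 -m jog '[0,0,2,0,0, 0,0,3,0,0, 0,0,3,0,0]'; python3 toe.py 10.5 0.3 48
```

```text
time_s: 17.82
tcp_pos: [0.5108, -0.1449, 0.0444]
ee_rot: [0.005, 0.173, 0.985, -0.001]
wrist_force: [-1.9, 0.5, 25.7]
opening: 0.225
delta mm [-0.7  0.3 -3.6] spin -0.002 yaw 2.793
now ext x,y [9.9 0. ] z 44.4 [-1.9  0.5 25.7] [0.47 1.02 0.04] 17.82
time_s: 18.07
tcp_pos: [0.5109, -0.1449, 0.0442]
ee_rot: [0.006, 0.173, 0.985, -0.001]
wrist_force: [-10.8, 4.7, 47.9]
opening: 0.218
delta mm [-0.5  0.3 -3.8] spin -0.002 yaw 2.793
now ext x,y [10.  0.] z 44.2 [-10.8   4.7  47.9] [ 0.9   2.25 -0.02] 18.07
```

```bash
python3 -m jog '[0,0,-3,0,0, 0,0,-5,0,0, 0,0,-5,0,60, 0,0,-5,0,100, 0,0,-5,0,100, 0,0,-5,0,100, 0,0,-5,0,100, 0,0,-5,0,100]'; python3 -m jog '[0,0,-1,0,100, 0,0,-5,0,100, 0,0,-25,0,100, 0,0,-60,0,100, 0,0,-100,0,100, 0,0,-120,0,100, 0,0,-120,0,100,0,0,-120,0,100]'
python3 - <<'E'
from ex import *
import pickle
T=tool(); cw=robot.capture('wrist'); cs=robot.capture('scene'); cd=robot.capture('side'); pickle.dump((T,cw,cs,cd),open('v12.pkl','wb')); save(cw,'g12'); save(cs,'s12'); save(cd,'d12')
a,b=[cv2.resize(cv2.cvtColor(c['img'],cv2.COLOR_RGB2BGR)[y:y+90,x:x+100],None,fx=4,fy=4,interpolation=cv2.INTER_CUBIC) for c,x,y in ((cd,230,130),(cs,155,145))]
cv2.imwrite('pics/s12b.png',cv2.convertScaleAbs(np.hstack([a,b]),alpha=1.4,beta=10))
E
```

```text
time_s: 18.73
tcp_pos: [0.5054, -0.1426, 0.0407]
ee_rot: [-0.001, 0.174, 0.985, 0.0]
wrist_force: [0.8, 0.6, 0.8]
opening: 1.001
time_s: 19.4
tcp_pos: [0.5075, -0.1435, 0.1632]
ee_rot: [0.002, 0.174, 0.985, -0.0]
wrist_force: [0.6, 0.7, -0.8]
opening: 1.0
```

View pics/g12.png

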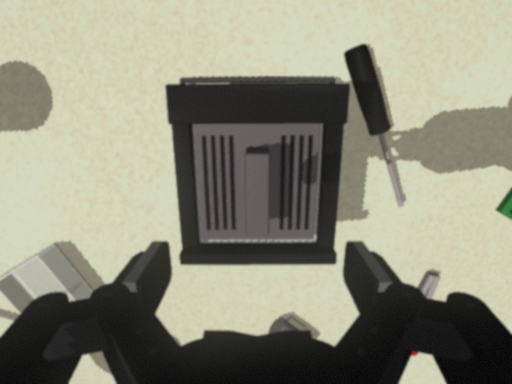

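View pics/s12b.png

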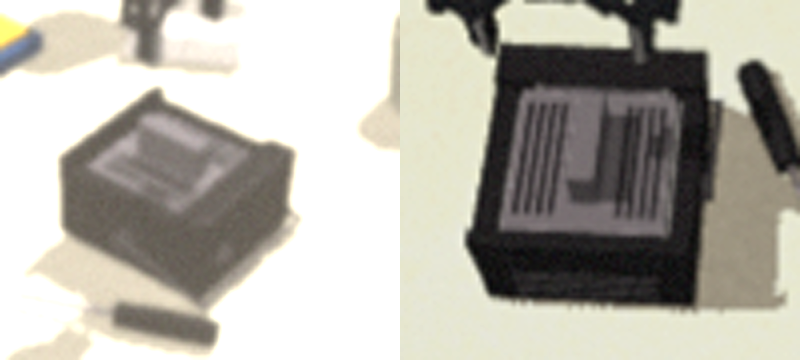

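Run:
```python
from ex import *
import pickle
T,cw,cs,cd=pickle.load(open('v12.pkl','rb'))
P=(.5015,-.1415,-.347)
B=[b+np.array([.010,0,.072]) for b in COVER]+EXT[1:]
out=[]
for c,E,r,f in ((cw,ext(cw,T),(155,360,65,275),1.95),(cs,ext(cs),(155,255,145,248),4)):
    over([],P,c,E,'t1',r,f);a=cv2.imread('pics/t1.png'); over(B,P,c,E,'t2',r,f);b=cv2.imread('pics/t2.png')
    l=(a!=b).any(2); a=cv2.convertScaleAbs(a,alpha=1.7,beta=15); b=a.copy(); b[l]=(0,255,255); out.append(np.hstack([a,b])[:409,:800])
for i,o in enumerate(out): cv2.imwrite(f'pics/f{i}.png',o)
```

```text
(no output)
```

View pics/f0.png

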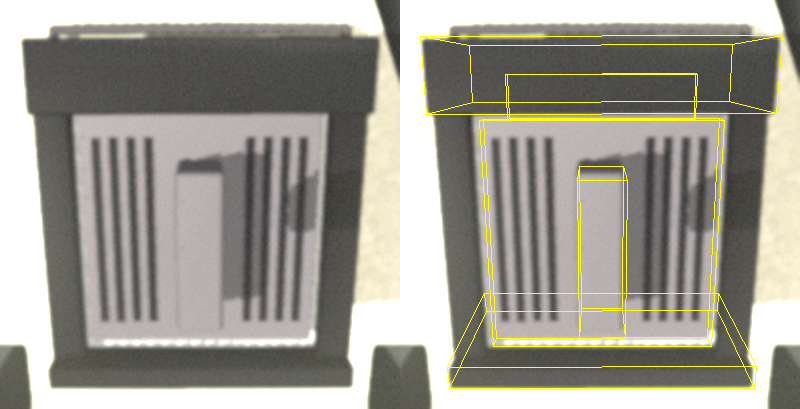

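View pics/f1.png

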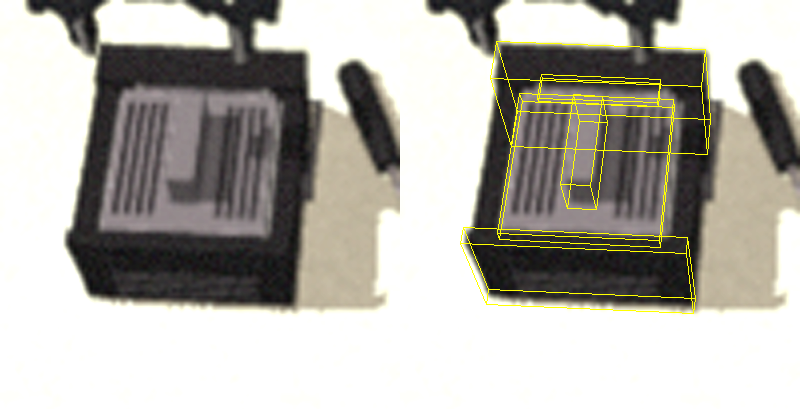

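```bash
python3 toe.py 36 0.3 86; python3 -m jog '[-10,0,10,0,0, -28,0,25,0,0, -28,0,40,0,0, -28,0,60,0,0, -28,0,72,0,0, -28,0,72,0,0, -28,0,72,0,0]'; python3 toe.py 36 0 76
```

```text
delta mm [-32.6   0.1  73.9] spin -0.002 yaw 2.793
now ext x,y [3.6 0.2] z 160.0 [-0.2  0.5 -1.4] [-0.03 -0.02 -0.02] 19.55
time_s: 20.13
tcp_pos: [0.5311, -0.1519, 0.0872]
ee_rot: [-0.002, 0.174, 0.985, 0.0]
wrist_force: [-0.0, 0.5, 0.3]
opening: 0.003
delta mm [-4.7 -0.3 11.2] spin -0.002 yaw 2.793
now ext x,y [31.4  0.3] z 87.2 [-0.   0.5  0.3] [-0.06 -0.03 -0.02] 20.13
```

```bash
python3 -m jog '[0,0,3,0,0, 0,0,7,0,0, 0,0,8,0,0, 0,0,8,0,0]';  python3 -m jog '[0,0,2,0,0, 0,0,4,0,0, 0,0,4,0,0]'; python3 toe.py 36 0 76
```

```text
time_s: 20.47
tcp_pos: [0.5326, -0.1525, 0.0815]
ee_rot: [0.0, 0.174, 0.985, -0.0]
wrist_force: [0.3, -0.1, -0.5]
opening: 0.003
time_s: 20.72
tcp_pos: [0.5323, -0.1525, 0.0772]
ee_rot: [-0.0, 0.174, 0.985, -0.0]
wrist_force: [0.7, 0.0, 0.1]
opening: -0.001
delta mm [-3.3 -0.2  1.2] spin -0.002 yaw 2.793
now ext x,y [32.7  0.2] z 77.2 [0.7 0.  0.1] [ 0.   -0.02 -0.06] 20.72
```

```bash
python3 -m jog '[0,0,2,0,0, 0,0,3,0,0, 0,0,3,0,0]';  python3 -m jog '[0,0,1,0,0, 0,0,2,0,0, 0,0,2,0,0]'; python3 toe.py 36 0 76
```

```text
time_s: 20.97
tcp_pos: [0.5327, -0.1526, 0.0761]
ee_rot: [0.001, 0.173, 0.985, -0.0]
wrist_force: [-3.2, 1.1, 10.8]
opening: -0.0
time_s: 21.22
tcp_pos: [0.5328, -0.1526, 0.0761]
ee_rot: [0.001, 0.173, 0.985, -0.0]
wrist_force: [-8.6, 3.4, 23.1]
opening: 0.001
delta mm [-2.8 -0.2  0.1] spin -0.002 yaw 2.793
now ext x,y [33.2  0.2] z 76.1 [-8.6  3.4 23.1] [0.65 1.75 0.04] 21.22
```

The ridge's +x end is firm at a reading of 76.1, against 76 predicted for fully home. I'll retreat and take a last look.

```bash
python3 -m jog '[0,0,-10,0,0, 0,0,-40,0,0, 0,0,-75,0,0, 0,0,-100,0,0, 0,0,-110,0,0, 0,0,-110,0,0,0,0,-110,0,0]'
python3 - <<'E'
from h import *
c=robot.capture('wrist'); save(c,'z1'); c=robot.capture('scene'); save(c,'z2')
E
```

```text
time_s: 21.8
tcp_pos: [0.5326, -0.1526, 0.182]
ee_rot: [0.0, 0.174, 0.985, -0.0]
wrist_force: [-0.8, 0.6, 0.5]
opening: 0.0
```

View pics/z1.png

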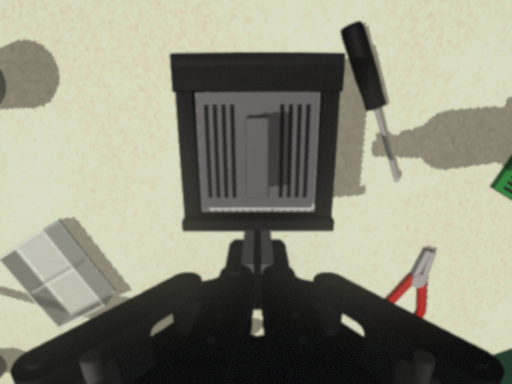

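View pics/z2.png

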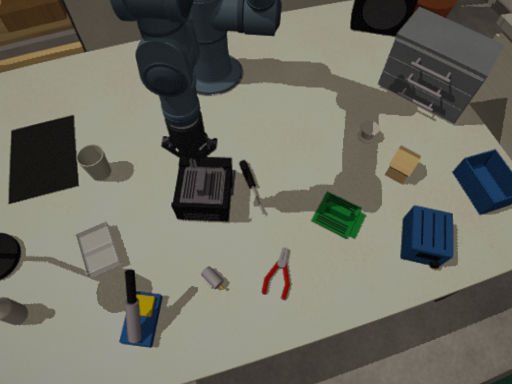

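The cover lies in the recess at wrist (256,150), and all the other things are where they were. The gripper is clear of everything.

```bash
python3 -c "
from workcell import robot
print(robot.close_job())"
```

```text
the job is handed in; nothing more can be done
None
```

The grey cover is in the recess with its tongue under the lip, lying flat on the floor as far as I could check, and released. I handed the job in at about 22 s, with the gripper clear of everything.

**How it went**
- **Grasp:** The first grasp closed on nothing, because the real fingertips sit 40 mm short of the reported TCP. I measured this by touching the ridge top (about 43 N), corrected for it, and the second grasp held.
- **Tilt:** The moves cannot tilt the tool, so I pressed the cover lightly on the extractor's outer edge (about 15 N) until it turned to about 0.24 rad in the pads, tongue end low.
- **Insertion:** I slid the tongue under the lip without touching it, then levelled the cover down to a hard stop at 48 N and let go.

**Last checks**
- **Flat and home:** With shut fingers, the ridge's +x end was firm at a reading of 76.1 mm, against 76 mm predicted for fully home. I did not touch-test the -x end.
- **Position:** The pictures show the cover about 2 mm towards -x of the nominal seat, within the 4 mm of play.
- **Disagreement:** At the hard stop the reading was about 2.5 mm lower than the grip height predicted, probably because the ridge slipped slightly in the pads.
- **Other things:** In the last picture they are all where they started.

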